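# Cap the channel stack with the deep channel turned open side down

### The job

Two shallow metal channels lie open side up, side by side, in the plywood cradle. Turn the loose deep channel over and lay it open side down astride the middle of the stack, so that one of its edges sits down fully in each shallow channel, and slide it along until its end is flush against the steel end stop. Leave the shallow channels lying as they are in the cradle and do not disturb the roll of tape, the screwdriver and the tin nearby.

Things in the scene. Friction and masses are not known exactly. Their poses are not given: they have to be found in the camera images.
- deep_channel: Deep aluminium U channel, loose on the bench at first with its open side up: 110 long, 34 wide outside (26 inside), 40 high, walls and web 4, about 0.18 kg. Origin: centre of the outer (under) face of its web; x along its length, y across its width, z from the web towards the open side. It is the same seen from either end. It stands safely on its end (110 high).
- cradle: Fixed stacking cradle: plywood base 150 x 108 x 10 with a centre batten and two side battens along x (8 wide, 12 high above the base) and at its +x end a steel end stop plate 108 wide, 8 thick, top 50 above the bench. Origin: centre of its underside, on the bench; x along the battens towards the stop, y across, z up.
- seat (a point): Point over the centre batten, 54 above the bench and 12 from the cradle's origin along +x (axes as the cradle's): here the centre of the deep channel's web outer face comes to lie when seated and against the stop. Sideways play when seated: 3 to 5 either way. The shallow channels' cavity floors are 14, their edges 34 above the bench.
- stop_face (a point): Centre of the face of the end stop that the channels' ends meet, 67 from the cradle's origin along the cradle's +x and 30 above the bench; same axes as the cradle. The face looks to the cradle's -x.
- shallow_1: Shallow aluminium U channel lying in the cradle, open side up: 120 long, 40 wide, 24 high, walls and web 4, about 0.16 kg, loose, on the left (+y) side of the centre batten (its y in the cradle's frame is +25). Origin: centre of the underside of its web; x along its length, y across, z towards its open side. It can shift about 1 mm sideways; its end is 0 to 7 from the stop at the start.
- shallow_2: Shallow aluminium U channel lying in the cradle, open side up: 120 long, 40 wide, 24 high, walls and web 4, about 0.16 kg, loose, on the right (-y) side of the centre batten (its y in the cradle's frame is -25). Origin: centre of the underside of its web; x along its length, y across, z towards its open side. It can shift about 1 mm sideways; its end is 0 to 7 from the stop at the start.
- roll: Bystander: roll of pale masking tape lying flat, 104 across, 25 high, origin at the centre of its underside.
- driver: Bystander: red-handled screwdriver, 220 long, lying on the bench, origin under its middle.
- tin: Bystander: small food tin, 57 across, 72 high, standing, origin at the centre of its underside.
There are look-alikes about, which are no part of the job. What is shaped like the shallow_2 but blue or orange is not meant.

How it is judged:
By the outcome, as a careful person would: the job done as asked, in the order asked, and still so for the second after the job is handed in, with the robot touching nothing.
It also fails if it takes over 61 s, if anything falls off the work surface, if the arm or the gripper's body presses on something with over 40 N, if the wrist force passes 120 N, or if a joint passes its speed limit or range.

### The arm

A 6-joint arm with a two-finger parallel gripper is mounted at the origin on a cart in front of the work surface, level with it; the furniture and walls round the work are solid. World frame = base frame: x ahead of the robot, y to its left, z up, the work surface at z = 0. Lengths are in mm, angles in rad, forces in N, time in s.
With the tool pointing down it reaches from about 325 to 850 mm from the base axis. Payload 4.4 kg.
Tool frame: the origin (TCP) lies between the finger pads; the fingertips stand 17 mm ahead of it and the grasp point (between the pads) lies 2 mm behind it (ctrl.nose_length is the distance from the TCP to the fingertips, in mm); z points along the fingers, y is the direction in which the jaws open and shut (so a half turn about z gives the same grasp; the last joint's range is limited). The gripper opens to 94 mm and grips with 3 to 60 N. Pads are 16 mm wide; open, the fingers measure 119 mm over their backs; the gripper's body (75 mm by 177 mm) begins 78 mm behind the grasp point.
Start: joints at [1.044, 0.207, 1.542, -0, 1.393, -0.15], TCP at [211.044, 534.872, 222.447] pointing down, gripper open.
Joint ranges: [-2.73, 2.73], [-0.86, 2.22], [0.23, 2.46], [-1.11, 4.25], [0.08, 2.63], [-2.82, 2.82]. Speed limits (rad/s): [2.79, 2.79, 3.14, 3.14, 3.14, 3.14].

### API

Orientations are given as [roll, pitch, yaw] about the fixed x, y, z axes, in that order (R = Rz(yaw) Ry(pitch) Rx(roll)).
In Python, from station import status, imaging, job, ctrl gives the robot as it stands.
- The arm moves only by the tool carry_out, never from a script. Its argument "increments" is a list of rows, each a list of 3 entries, a list of its own where there are three numbers: the finger opening in m, from 0 to 0.094, then the shift along the tool's x, y, z in m, then the turn, a rotation vector about the tool's x, y, z in rad. A call has 1 to 5 rows; each row is the pose to reach, as a shift and turn from the pose commanded when the call began, along the tool's axes at that moment; what a row does not reach only later rows make up. A row lasts 1/12 s, in which the tool goes at most 41.7 mm and 7.16 degrees, less where a joint would pass 70% of its speed; a pose out of reach is approached as far as the arm can. A call with a gripper value outside its range is refused whole. The fingers move at their own pace and stop on an object; the grip force is fixed at half the most. Time passes only in rows, so rows that repeat a pose let the fingers close. It gives the time, the measured TCP pose, the force and the opening at its end, in the units of the state.
- status.read_state(): the state, without advancing time (a new reading comes with each control period).
- imaging.read_camera(name): name is "side" or "top"; returns the picture (400x640x3 uint8, red, green, blue); there is no depth.
- imaging.calibration(name): a dict with "fx", "fy", "cx", "cy" (pixels), "world_from_camera" (4x4, takes a point from camera to world coordinates). Camera axes: x right, y down, z forward; pixel columns grow to the right and rows downward; lengths in mm; the calibration is good to about 2 mm. A picture is of the moment at which its call begins. calibration takes no time and is no camera call.
- job.hand_in(): hands the job in, once; it reports no verdict.
The state is a dict: "time": time; "qpos": joint angles; "dq": joint speeds; "joint_efforts": joint torques, N m; "ee_pos": TCP position; "ee_rot": TCP orientation; "contact_force": force on the tool from outside, world axes, zero at the start; "moment": the same for the moment, N m; "width": opening from 0.0 (shut) to 1.0 (fully open).
Only numpy, scipy, OpenCV 4.12 (cv2) and the standard library are available. Lean on these libraries where they do the work, as an engineer would, in place of code of your own. Each camera call takes 0.05 s, during which the arm holds its last target.

## Working session

There is one attempt and no reset: what is moved stays moved. The work goes in short steps, Python scripts to look and compute and a tool call to move; the robot and the scene stay as the last step left them, time stands still between calls to the robot, and variables do not carry over. Pictures are saved under pics/ and viewed, and the job is handed in when it is done.

Besides the shell and the picture viewer there is one more tool, called in YAML: its name, and indented under it one key for each argument. carry_out: Moves the arm, as the interface text tells. Its arguments: {"type":"object","properties":{"increments":{"type":"array","items":{"type":"array"}}},"required":["increments"]}

```bash
mkdir -p pics; ls; python3 - <<'E'
from station import status, imaging, job, ctrl
import cv2, numpy as np
np.set_printoptions(precision=4,suppress=True)
s=status.read_state(); print(s)
for n in("top","side"):
    im=imaging.read_camera(n); cv2.imwrite(f"pics/{n}0.png",im[:,:,::-1]); print(n,imaging.calibration(n))
E
```

```text
pics
{'time': 0.0, 'qpos': array([ 1.0445,  0.2074,  1.5429, -0.    ,  1.3935, -0.1505]), 'dq': array([-0.0008, -0.001 ,  0.0011, -0.0017,  0.0002, -0.0004]), 'joint_efforts': array([ -0.0018, -37.0874, -28.1419,   0.0696,   0.0361,  -0.0002]), 'ee_pos': array([210.6552, 534.2003, 221.2995]), 'ee_rot': array([-3.1394, -0.0003,  2.7658]), 'contact_force': array([ 0.5251,  0.7698, -0.4635]), 'moment': array([0.0209, 0.0315, 0.0877]), 'width': 0.9984564667031436}
top {'fx': 403.3730027194557, 'fy': 403.3730027194557, 'cx': 322.4256134233018, 'cy': 205.58999851807394, 'world_from_camera': array([[   0.0301,   -0.9985,    0.0462,  541.3866],
       [  -0.9995,   -0.0298,    0.0066,   74.6082],
       [  -0.0053,   -0.0463,   -0.9989, 1343.5557],
       [   0.    ,    0.    ,    0.    ,    1.    ]])}
side {'fx': 434.3893982711075, 'fy': 434.3893982711075, 'cx': 322.48172255533296, 'cy': 199.55864543633857, 'world_from_camera': array([[   0.5873,    0.7166,   -0.3762, 1045.8965],
       [   0.8093,   -0.524 ,    0.2654, -236.7544],
       [  -0.0069,   -0.4603,   -0.8877, 1136.9808],
       [   0.    ,    0.    ,    0.    ,    1.    ]])}
```

View pics/top0.png

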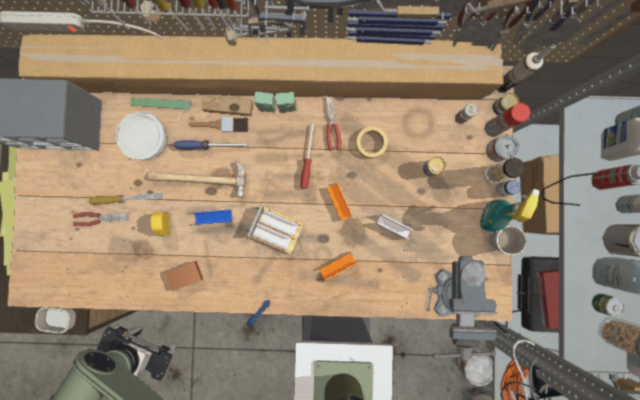

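View pics/side0.png

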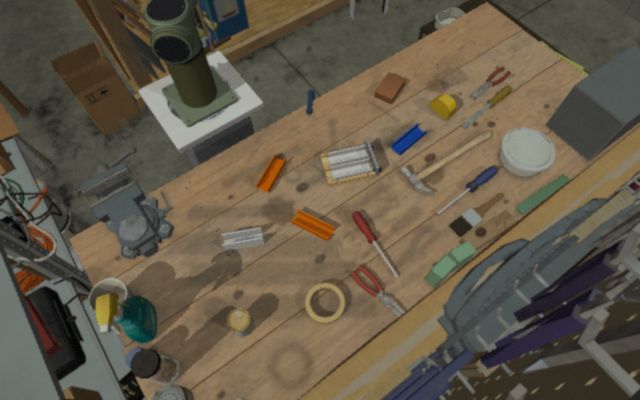

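```bash
python3 - <<'E'
import cv2, numpy as np
t=cv2.imread("pics/top0.png"); s=cv2.imread("pics/side0.png")
a=cv2.resize(t[195:265,235:315],None,fx=5,fy=5,interpolation=cv2.INTER_CUBIC)
b=cv2.resize(t[195:265,360:430],None,fx=5,fy=5,interpolation=cv2.INTER_CUBIC)
cv2.imwrite("pics/c1.png",np.hstack([a,b]))
a=cv2.resize(s[130:200,310:390],None,fx=5,fy=5,interpolation=cv2.INTER_CUBIC)
b=cv2.resize(s[205:275,210:280],None,fx=5,fy=5,interpolation=cv2.INTER_CUBIC)
cv2.imwrite("pics/c2.png",np.hstack([a,b]))
E
```

```text
(no output)
```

View pics/c1.png

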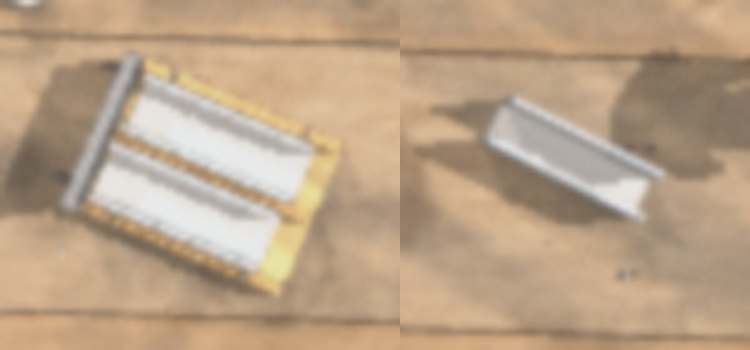

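View pics/c2.png

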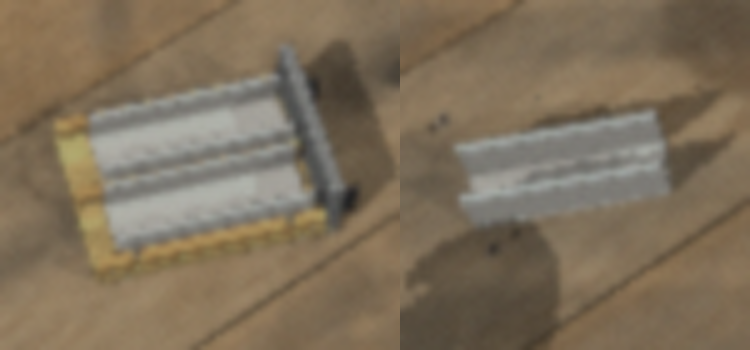

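```bash
cat > h.py <<'E'
import cv2, numpy as np
from station import imaging
def cal(n): 
    c=imaging.calibration(n); return c
def ray(n,u,v,z):
    c=cal(n); M=c["world_from_camera"]
    d=M[:3,:3]@np.array([(u-c["cx"])/c["fx"],(v-c["cy"])/c["fy"],1]); o=M[:3,3]
    return o+d*(z-o[2])/d[2]
def proj(n,p):
    c=cal(n); M=c["world_from_camera"]; q=M[:3,:3].T@(np.asarray(p,float)-M[:3,3])
    return np.array([c["fx"]*q[0]/q[2]+c["cx"],c["fy"]*q[1]/q[2]+c["cy"]])
def crop(im,x0,y0,w,h,s,name):
    a=cv2.resize(im[y0:y0+h,x0:x0+w],None,fx=s,fy=s,interpolation=cv2.INTER_CUBIC)
    for i in range(0,w,5):
        cv2.line(a,(i*s,0),(i*s,8 if i%10 else 16),(0,0,255),1)
        if i%10==0: cv2.putText(a,str(x0+i),(i*s,28),0,.4,(0,0,255),1)
    for i in range(0,h,5):
        cv2.line(a,(0,i*s),(8 if i%10 else 16,i*s),(0,0,255),1)
        if i%10==0: cv2.putText(a,str(y0+i),(18,i*s+4),0,.4,(0,0,255),1)
    cv2.imwrite(name,a)
E
python3 - <<'E'
from h import *
t=cv2.imread("pics/top0.png"); s=cv2.imread("pics/side0.png")
crop(t,370,205,50,40,16,"pics/d1.png"); crop(s,215,220,56,38,14,"pics/d2.png")
crop(t,240,198,66,56,10,"pics/d3.png"); crop(s,315,132,72,58,10,"pics/d4.png")
E
```

```text
(no output)
```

View pics/d1.png

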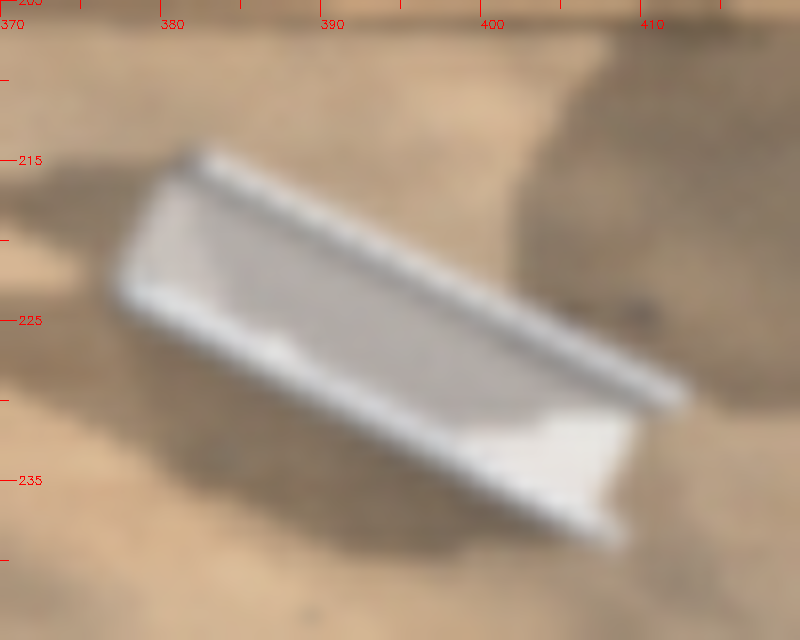

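View pics/d2.png

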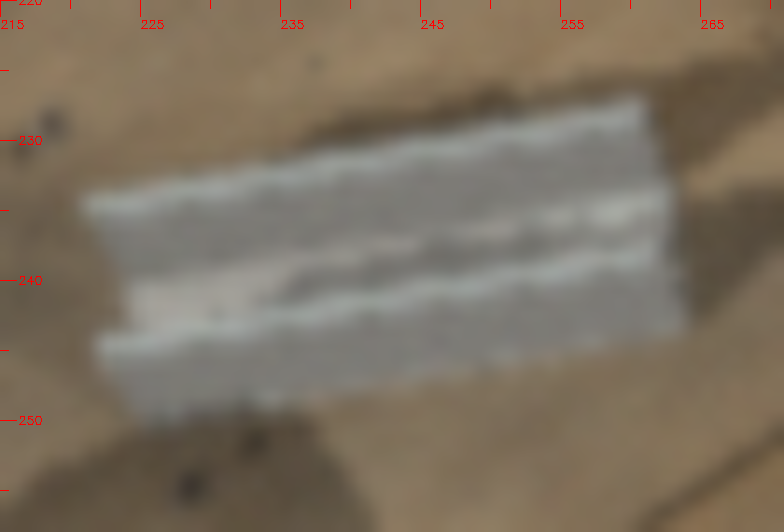

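View pics/d3.png

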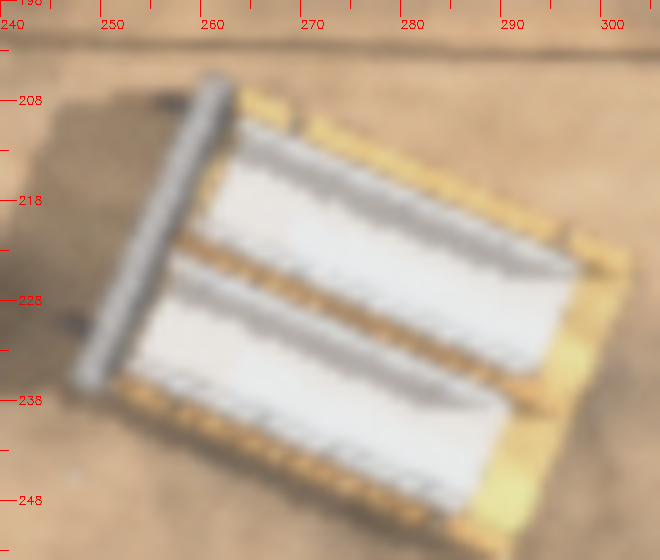

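View pics/d4.png

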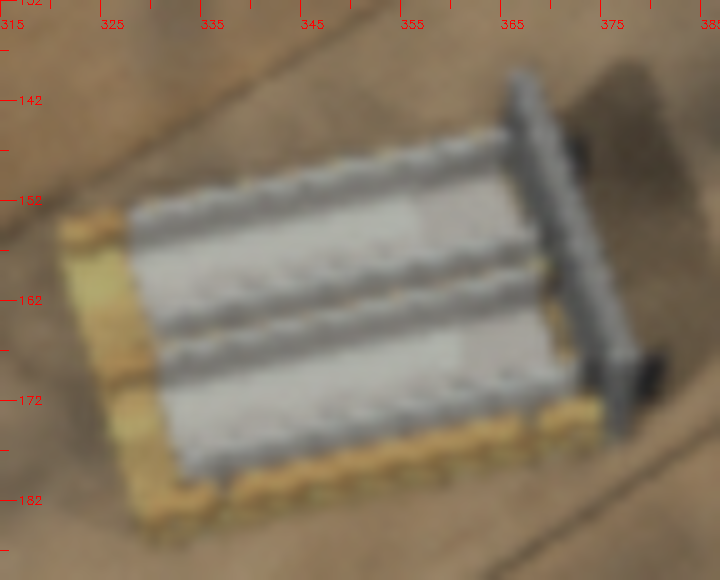

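```bash
python3 - <<'E'
from h import *
np.set_printoptions(precision=1,suppress=True)
def R(n,u,v,z): return ray(n,u-.5,v-.5,z)
for n,P in (("top",[(383,214.8),(413,229.6),(378,223.3),(408.8,238.7)]),("side",[(261,227.7),(220.8,234.5),(262.7,237.8),(222,244.5)])):
    Q=[R(n,*p,40) for p in P]; Q=np.array(Q); print(n,Q[:,:2].tolist(),Q.mean(0))
    for a,b in((1,0),(3,2)):
        d=Q[b]-Q[a]; print("len",np.hypot(*d[:2]),"az",np.degrees(np.arctan2(d[1],d[0])))
    print("w",np.linalg.norm((Q[0]+Q[1]-Q[2]-Q[3])/2))
# cradle
for n,P in (("top",[(261.0,206.2,50),(248.8,236.7,50),(302.8,224,10)]),("side",[(378.,168.,50),(366.5,139.7,50)])):
    Q=np.array([R(n,*p) for p in P]); print(n,Q)
    d=Q[0]-Q[1]; print("len",np.hypot(*d[:2]),"az perp",np.degrees(np.arctan2(d[1],d[0])), "mid",(Q[0]+Q[1])/2)
E
```

```text
top [[579.2814882439878, -111.4891352134078], [534.4914693852506, -209.15895140300285], [551.377957514686, -96.01350386274639], [504.83831685613194, -196.23769405087006]] [ 542.5 -153.2   40. ]
len 107.4501688406087 az 65.36446866754731
len 110.50260834700929 az 65.09194816180056
w 32.090322044617416
side [[549.6850872720938, -97.1887617697326], [501.93068718995926, -196.9899226507536], [577.8733843424295, -109.47599694355333], [529.4182129256023, -208.9931945245196]] [ 539.7 -153.2   40. ]
len 110.6379430412732 az 64.42909796229583
len 110.68683865484272 az 64.03843386455496
w 30.371968893008873
top [[594.9 282.1  50. ]
 [496.  317.5  50. ]
 [541.8 148.2  10. ]]
len 105.03265345330976 az perp -19.71998090988311 mid [545.4 299.8  50. ]
side [[594.8 280.3  50. ]
 [496.3 316.   50. ]]
len 104.81884273528233 az perp -19.90036990083829 mid [545.5 298.2  50. ]
```

```bash
python3 - <<'E'
from h import *
np.set_printoptions(precision=1,suppress=True)
a=np.radians(70.2);O=np.array([521.4,232.2]);X=np.array([np.cos(a),np.sin(a)]);Y=np.array([-X[1],X[0]])
def C(n,u,v,z):
    p=ray(n,u-.5,v-.5,z)[:2]-O; return np.array([p@X,p@Y])
for l,n,*p in [("batten","top",258.5,222,22),("batten","top",293,238,22),("s1 inner rim","top",257.5,224.2,34),("s1 inner","top",290.5,238.5,34),
 ("s2 outer","top",265,210.6,34),("s2 outer","top",297,224.2,34),("s1 outer rim end","top",285.5,249.3,34),
 ("basecorner-54","top",303,224.5,10),("basecorner+54","top",290.5,254,10),
 ("s2 outer","side",364,177-6.5,34),("s2 outer side","side",334,180,34),("s1 outer","side",328,153,34),("s1 outer","side",365,145.5,34),("batten","side",331,166,34),("gap","side",367,157.5,34),("base","side",321,154,10),("base","side",329,185,10)]:
    print(l,n,C(n,*p))
E
```

```text
batten top [64.7 -0.7]
batten top [-59.8   6.3]
s1 inner rim top [63.2  6.4]
s1 inner top [-53.6  10.1]
s2 outer top [ 57.  -43.5]
s2 outer top [-56.1 -40.6]
s1 outer rim end top [-51.5  48.4]
basecorner-54 top [-73.4 -46.4]
basecorner+54 top [-70.9  58.9]
s2 outer side [ 32.4 -40.4]
s2 outer side side [-62.3 -46.4]
s1 outer side [-52.3  49.1]
s1 outer side [63.9 43.3]
batten side [-56.9   2.2]
gap side [55.7  0.4]
base side [-69.6  66.9]
base side [-77.1 -45.5]
```

```bash
python3 - <<'E'
from h import *
np.set_printoptions(precision=2,suppress=True)
t=cv2.imread("pics/top0.png").astype(float)
sat=t.max(2)-t.min(2)
def fit(c):
    c=np.array(c); vx,vy,x,y=cv2.fitLine(c.astype(np.float32),cv2.DIST_HUBER,0,.01,.01).ravel(); return vx,vy,x,y
def az(n,l,z):
    vx,vy,x,y=l; a=ray(n,x-15*vx,y-15*vy,z);b=ray(n,x+15*vx,y+15*vy,z);d=a-b
    return np.degrees(np.arctan2(d[1],d[0])),(a+b)[:2]/2
# along columns: print saturation profile at few columns
def cross(col,lo,hi,th):
    r=[]
    for v in range(lo,hi):
        p,q=sat[v,col],sat[v+1,col]
        if (p-th)*(q-th)<0: r.append((round(v+(th-p)/(q-p),2),'+' if q>p else '-'))
    return r
for c in range(266,296,4): print(c,cross(c,200,258,50))
E
```

```text
266 [(np.float64(209.76), '-'), (np.float64(224.59), '+'), (np.float64(226.16), '-'), (np.float64(241.21), '+'), (np.float64(243.68), '-'), (np.float64(247.33), '+')]
270 [(np.float64(211.29), '-'), (np.float64(226.29), '+'), (np.float64(227.8), '-'), (np.float64(242.87), '+'), (np.float64(245.62), '-'), (np.float64(249.67), '+')]
274 [(np.float64(213.34), '-'), (np.float64(228.08), '+'), (np.float64(229.34), '-'), (np.float64(244.68), '+'), (np.float64(247.17), '-')]
278 [(np.float64(214.94), '-'), (np.float64(229.68), '+'), (np.float64(231.5), '-'), (np.float64(246.54), '+'), (np.float64(248.86), '-'), (np.float64(253.75), '+')]
282 [(np.float64(216.72), '-'), (np.float64(231.7), '+'), (np.float64(232.83), '-'), (np.float64(248.35), '+')]
286 [(np.float64(218.53), '-'), (np.float64(233.3), '+'), (np.float64(234.63), '-'), (np.float64(248.47), '+'), (np.float64(252.86), '-')]
290 [(np.float64(220.29), '-'), (np.float64(234.78), '+'), (np.float64(236.83), '-'), (np.float64(257.2), '-')]
294 [(np.float64(221.8), '-'), (np.float64(233.4), '+'), (np.float64(257.5), '-')]
```

```bash
python3 - <<'E'
from h import *
np.set_printoptions(precision=2,suppress=True)
cols=np.arange(264,292); t=cv2.imread("pics/top0.png").astype(float); sat=t.max(2)-t.min(2)
res={}
seeds={"s2o":(266,209.7,'-',-45,25),"s2i":(266,224.6,'+',-5,34),"s1i":(266,226.2,'-',5,25),"s1o":(266,241.2,'+',45,34)}
S=[]
for k,(c0,v0,sg,y,z) in seeds.items():
    P=[]
    for c in cols:
        e=v0+(c-c0)*.445
        if k=="s1o" and c>281: continue
        for v in range(int(e)-2,int(e)+3):
            p,q=sat[v,c],sat[v+1,c]
            if (p-50)*(q-50)<0 and (q>p)==(sg=='+'):
                r=v+(50-p)/(q-p)
                if abs(r-e)<1.2:P.append((c,r))
    W=np.array([ray("top",u,v,z)[:2] for u,v in P],np.float32)
    vx,vy,x,y0=cv2.fitLine(W,cv2.DIST_HUBER,0,.01,.01).ravel()
    if vy<0: vx,vy=-vx,-vy
    a=np.degrees(np.arctan2(vy,vx)); S.append((a,x,y0,y)); print(k,len(P),a,x,y0)
a=np.radians(np.mean([s[0] for s in S])); X=np.array([np.cos(a),np.sin(a)]);Y=np.array([-X[1],X[0]])
print("az",np.degrees(a)); offs=[np.array([x,y0])@Y-y for _,x,y0,y in S]; print(offs,np.mean(offs))
for st in ([545.4,299.8],[545.5,298.2]): print("stop: along",np.array(st)@X,"lat",np.array(st)@Y)
o=X*(np.array([545.45,299])@X-71)+Y*np.mean(offs); print("origin",o,"seat",o+12*X)
E
```

```text
s2o 27 68.25534 571.2562 238.00046
s2i 27 68.40351 519.5794 226.29187
s1i 25 68.3571 514.4054 226.82634
s1o 18 68.418205 474.20898 245.42673
az 68.35853
[np.float32(-398.21436), np.float32(-394.49832), np.float32(-399.4919), np.float32(-395.2692)] -396.86844
stop: along 479.8091247558594 lat -396.389205956459
stop: along 478.35878878235815 lat -397.0722327172756
origin [519.39 232.95] seat [523.82 244.11]
```

```bash
cat >> h.py <<'E'
from scipy.spatial.transform import Rotation as Ro
from station import status
def Rt(azdeg,tilt): return Ro.from_euler('z',azdeg,degrees=True)*Ro.from_euler('x',180,degrees=True)*Ro.from_euler('y',tilt,degrees=True)
def plan(grasp,azdeg,tilt,back=0):
    """grasp = grasp point (world); back = mm behind along the tool axis"""
    s=status.read_state(); R=Ro.from_euler('xyz',s["ee_rot"]); T=Rt(azdeg,tilt)
    z=T.apply([0,0,1]); tcp=np.array(grasp,float)+z*(2-back)
    sh=R.inv().apply(tcp-s["ee_pos"]); rv=(R.inv()*T).as_rotvec()
    print("t %.2f"%s["time"],"pos",s["ee_pos"].round(1),"q",s["qpos"].round(2),"F",s["contact_force"].round(1),"w %.1f"%(s["width"]*94))
    print("tcp",tcp.round(1),"shift",(sh/1000).round(4).tolist(),"rv",rv.round(4).tolist(),"rows>= %.1f %.1f"%(np.linalg.norm(sh)/41.7,np.degrees(np.linalg.norm(rv))/7.16))
    r=R.apply([0,0,1]); tl=np.degrees(np.arctan2(r@np.append(T.apply([1,0,0])[:2],0),-r[2])); 
E
python3 -c "
from h import *
plan([541,-153,25],64.8,-45,110)"
```

```text
t 0.10 pos [210.7 534.3 221.4] q [ 1.04  0.21  1.54  0.    1.39 -0.15] F [ 0.8 -0.3  0.2] w 94.1
tcp [573.5 -83.9 101.4] shift [-0.5644, -0.4416, 0.1208] rv [0.6369, -0.5977, 1.5425] rows>= 17.4 14.2
```

carry_out:
  increments:
    - [0.07,[-0.035,-0.028,0.0],[0.042,-0.04,0.103]]
    - [0.07,[-0.07,-0.056,0.0],[0.085,-0.08,0.206]]
    - [0.07,[-0.105,-0.084,0.0],[0.127,-0.12,0.309]]
    - [0.07,[-0.14,-0.112,0.0],[0.17,-0.16,0.412]]
    - [0.07,[-0.175,-0.14,0.0],[0.212,-0.2,0.515]]

```text
time: 0.52
ee_pos: [314.8, 352.4, 222.3]
ee_rot: [-2.985, 0.247, 2.262]
contact_force: [-0.2, 0.1, -0.6]
width: 0.748
```

```bash
python3 -c "
from h import *
plan([541,-153,25],64.8,-45,110)"
```

```text
t 0.52 pos [314.8 352.4 222.3] q [ 0.81  0.14  1.65 -0.22  1.54  0.17] F [-0.2  0.1 -0.6] w 70.3
tcp [573.5 -83.9 101.4] shift [-0.4563, -0.0408, 0.249] rv [0.4244, -0.3978, 1.0227] rows>= 12.5 9.4
```

carry_out:
  increments:
    - [0.07,[-0.035,-0.003,0.015],[0.042,-0.04,0.102]]
    - [0.07,[-0.07,-0.006,0.03],[0.085,-0.08,0.204]]
    - [0.07,[-0.105,-0.009,0.05],[0.127,-0.12,0.306]]
    - [0.07,[-0.14,-0.012,0.07],[0.17,-0.16,0.408]]
    - [0.07,[-0.175,-0.015,0.09],[0.212,-0.2,0.51]]

```text
time: 0.93
ee_pos: [415.2, 187.8, 180.2]
ee_rot: [-2.967, 0.534, 1.756]
contact_force: [1.8, 1.1, -0.3]
width: 0.746
```

```bash
python3 -c "
from h import *
plan([541,-153,25],64.8,-45,110)"
```

```text
t 0.93 pos [415.2 187.8 180.2] q [ 0.53  0.28  1.65 -0.43  1.58  0.47] F [ 1.8  1.1 -0.3] w 70.1
tcp [573.5 -83.9 101.4] shift [-0.2149, 0.1421, 0.1968] rv [0.2134, -0.1984, 0.5122] rows>= 7.8 4.7
```

carry_out:
  increments:
    - [0.07,[-0.026,0.017,0.024],[0.042,-0.04,0.102]]
    - [0.07,[-0.052,0.034,0.048],[0.085,-0.08,0.204]]
    - [0.07,[-0.078,0.052,0.072],[0.127,-0.12,0.306]]
    - [0.07,[-0.105,0.07,0.096],[0.17,-0.16,0.408]]
    - [0.07,[-0.131,0.088,0.12],[0.213,-0.198,0.512]]

```text
time: 1.35
ee_pos: [513.6, 22.8, 130.9]
ee_rot: [-3.141, 0.786, 1.132]
contact_force: [0.5, 1.3, 0.6]
width: 0.745
```

```bash
python3 -c "
from h import *
plan([541,-153,25],64.8,-45,110)"
```

```text
t 1.35 pos [513.6  22.8 130.9] q [ 0.23  0.56  1.47 -0.59  1.65  0.79] F [0.5 1.3 0.6] w 70.0
tcp [573.5 -83.9 101.4] shift [-0.0294, 0.0997, 0.0711] rv [-0.0003, 0.0002, 0.0007] rows>= 3.0 0.0
```

carry_out:
  increments:
    - [0.07,[-0.01,0.034,0.024],[0,0,0]]
    - [0.07,[-0.02,0.068,0.048],[0,0,0]]
    - [0.07,[-0.029,0.0997,0.0711],[0,0,0]]
    - [0.07,[-0.0294,0.0997,0.0711],[0,0,0]]

```text
time: 1.68
ee_pos: [574.4, -88.4, 99.7]
ee_rot: [-3.138, 0.786, 1.132]
contact_force: [-0.9, 1.3, -0.6]
width: 0.747
```

```bash
python3 -c "
from h import *
plan([541,-153,25],64.8,-45,0)
t=imaging.read_camera('top')[:,:,::-1].copy(); s=imaging.read_camera('side')[:,:,::-1].copy()
crop(t,350,180,90,70,7,'pics/e1.png'); crop(s,195,190,90,75,7,'pics/e2.png')
"
```

```text
t 1.68 pos [574.4 -88.4  99.7] q [ 0.05  0.66  1.39 -0.67  1.54  0.67] F [-0.9  1.3 -0.6] w 70.2
tcp [ 540.4 -154.3   23.6] shift [0.0015, -0.0024, 0.1062] rv [-0.0027, 0.0002, 0.0008] rows>= 2.5 0.0
```

View pics/e1.png

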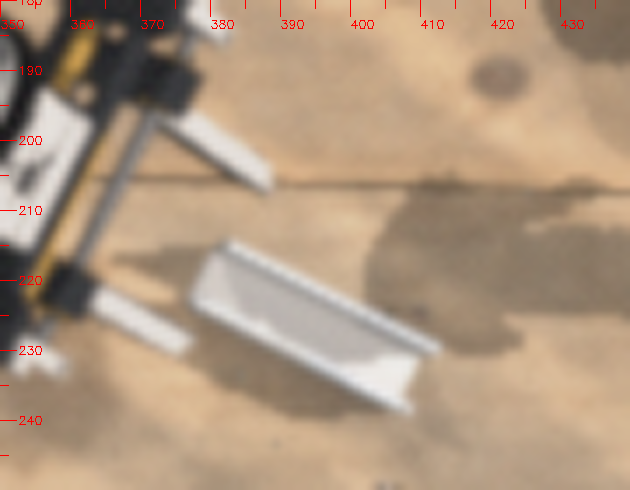

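View pics/e2.png

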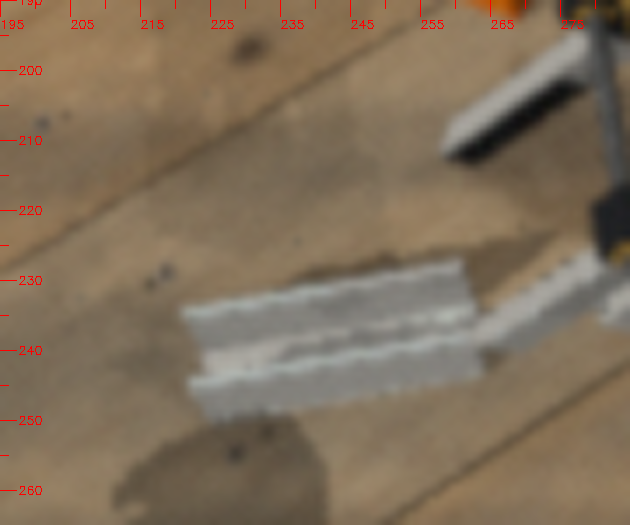

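```bash
python3 -c "
from h import *
s=status.read_state();R=Ro.from_euler('xyz',s['ee_rot'])
for y in(-35-6,41,0):
  for x in(-8,8):
    p=s['ee_pos']+R.apply([x,y,17]); print(y,x,p.round(1),proj('top',p)+.5,proj('side',p)+.5)
for p in ([541,-153,40],): print(proj('top',p)+.5,proj('side',p)+.5)
"
```

```text
-41 -8 [528.3 -82.3  94.5] [375.68695768 230.58976326] [258.72294823 210.50560896]
-41 8 [533.  -72.   83.2] [371.97239391 228.90456109] [263.47411602 211.60803709]
41 -8 [ 602.5 -117.1   94.2] [387.50822754 206.93815472] [262.5574855  238.51637426]
41 8 [ 607.2 -106.9   82.9] [383.69556985 205.47472178] [267.42596085 239.3841992 ]
0 -8 [565.4 -99.7  94.4] [381.60594875 218.7472403 ] [260.60928263 224.28502131]
0 8 [570.1 -89.4  83.1] [377.84219253 217.1732317 ] [265.4184607  225.27416909]
[395.60503112 227.05254039] [241.9839917  236.40045975]
```

carry_out:
  increments:
    - [0.07,[0.001,-0.001,0.035],[0,0,0]]
    - [0.07,[0.0015,-0.002,0.07],[0,0,0]]
    - [0.07,[0.0015,-0.0024,0.095],[-0.0027,0,0]]
    - [0.07,[0.0015,-0.0024,0.106],[-0.0027,0,0]]
    - [0.07,[0.0015,-0.0024,0.106],[-0.0027,0,0]]

```text
time: 2.2
ee_pos: [537.4, -147.6, 24.2]
ee_rot: [-3.134, 0.785, 1.142]
contact_force: [0.4, 0.8, 0.7]
width: 0.747
```

```bash
python3 -c "
from h import *
plan([541,-153,25],64.8,-45,0)
t=imaging.read_camera('top')[:,:,::-1].copy(); s=imaging.read_camera('side')[:,:,::-1].copy()
crop(t,350,180,90,70,7,'pics/f1.png'); crop(s,195,190,90,75,7,'pics/f2.png')
"
```

```text
t 2.20 pos [ 537.4 -147.6   24.2] q [-0.04  0.7   1.53 -0.73  1.36  0.72] F [0.4 0.8 0.7] w 70.3
tcp [ 540.4 -154.3   23.6] shift [-0.003, 0.0056, 0.0038] rv [0.0004, -0.0002, 0.0078] rows>= 0.2 0.1
```

View pics/f1.png

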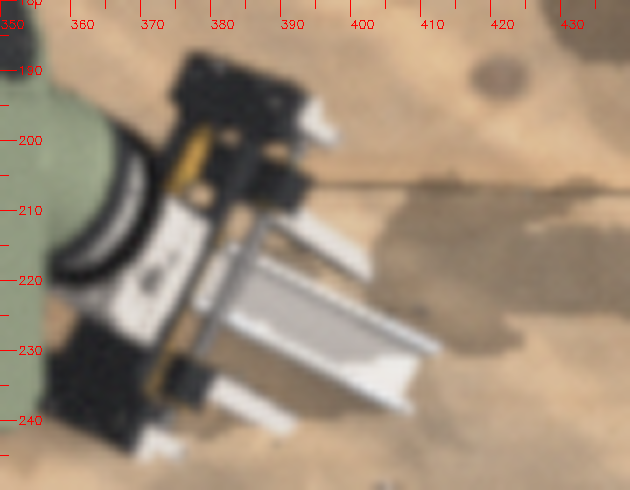

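View pics/f2.png

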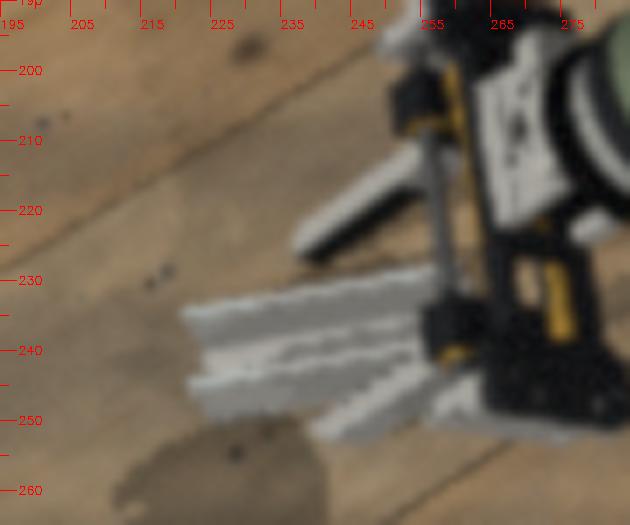

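```bash
python3 -c "
from h import *
plan([541,-153,25],64.8,-45,0)"
```

```text
t 2.30 pos [ 541.1 -146.9   26.7] q [-0.04  0.69  1.52 -0.73  1.36  0.72] F [0.1 0.1 1.5] w 69.9
tcp [ 540.4 -154.3   23.6] shift [-0.0027, 0.0025, 0.0072] rv [0.0061, -0.0026, 0.0046] rows>= 0.2 0.1
```

carry_out:
  increments:
    - [0.07,[-0.002,0.002,0.003],[0.002,0,0.003]]
    - [0.07,[-0.002,0.002,0.003],[0.002,0,0.003]]
    - [0.07,[-0.002,0.002,0.003],[0.002,0,0.003]]

```text
time: 2.55
ee_pos: [542.2, -151.5, 26.4]
ee_rot: [3.137, 0.782, 1.131]
contact_force: [-0.4, -0.9, 0.8]
width: 0.744
```

```bash
python3 -c "
from h import *
plan([541,-153,25],64.8,-45,0)"
```

```text
t 2.55 pos [ 542.2 -151.5   26.4] q [-0.05  0.7   1.52 -0.73  1.36  0.71] F [-0.4 -0.9  0.8] w 69.9
tcp [ 540.4 -154.3   23.6] shift [-0.0003, -0.0004, 0.0044] rv [0.005, -0.0032, 0.0001] rows>= 0.1 0.0
```

carry_out:
  increments:
    - [0.07,[0,0,0.003],[0.004,-0.003,0]]
    - [0.07,[0,0,0.003],[0.004,-0.003,0]]
    - [0.02,[0,0,0.003],[0.004,-0.003,0]]
    - [0.02,[0,0,0.003],[0.004,-0.003,0]]
    - [0.02,[0,0,0.003],[0.004,-0.003,0]]

```text
time: 2.97
ee_pos: [539.7, -153.9, 23.0]
ee_rot: [-3.138, 0.786, 1.133]
contact_force: [0.2, 0.7, -0.3]
width: 0.567
```

carry_out:
  increments:
    - [0.02,[0,0,0],[0,0,0]]
    - [0.02,[0,0,0],[0,0,0]]
    - [0.02,[0,0,0],[0,0,0]]
    - [0.02,[0,0,0],[0,0,0]]

```text
time: 3.3
ee_pos: [539.9, -153.9, 23.1]
ee_rot: [-3.139, 0.786, 1.133]
contact_force: [0.5, -0.3, -0.2]
width: 0.36
```

```bash
python3 -c "
from h import *
plan([541,-153,130],64.8,45,0)
plan([541,-153,130],64.8,-45,0)"
```

```text
t 3.30 pos [ 539.9 -153.9   23.1] q [-0.05  0.7   1.52 -0.73  1.36  0.72] F [ 0.5 -0.3 -0.2] w 33.9
tcp [ 541.6 -151.7  128.6] shift [-0.0727, 0.0005, -0.0765] rv [-0.002, 1.5716, 0.0002] rows>= 2.5 12.6
t 3.30 pos [ 539.9 -153.9   23.1] q [-0.05  0.7   1.52 -0.73  1.36  0.72] F [ 0.5 -0.3 -0.2] w 33.9
tcp [ 540.4 -154.3  128.6] shift [-0.0747, 0.0005, -0.0745] rv [-0.0012, 0.0008, 0.0014] rows>= 2.5 0.0
```

carry_out:
  increments:
    - [0.02,[-0.012,0,-0.012],[0,0,0]]
    - [0.02,[-0.035,0,-0.035],[0,0.0,0]]
    - [0.02,[-0.055,0,-0.055],[0,0.06,0]]
    - [0.02,[-0.07,0,-0.07],[0,0.16,0]]
    - [0.02,[-0.075,0,-0.075],[0,0.28,0]]

```text
time: 3.72
ee_pos: [542.4, -152.6, 131.7]
ee_rot: [3.139, 0.5, 1.133]
contact_force: [-0.4, -1.4, -2.4]
width: 0.358
```

carry_out:
  increments:
    - [0.02,[0,0,0],[0,0.12,0]]
    - [0.02,[0,0,0],[0,0.24,0]]
    - [0.02,[0,0,0],[0,0.36,0]]
    - [0.02,[0,0,0],[0,0.48,0]]
    - [0.02,[0,0,0],[0,0.6,0]]

```text
time: 4.13
ee_pos: [540.2, -153.8, 130.2]
ee_rot: [3.141, -0.099, 1.132]
contact_force: [-0.2, 0.8, -2.9]
width: 0.36
```

```bash
python3 -c "
from h import *
plan([541,-153,130],64.8,45,0)"
```

```text
t 4.13 pos [ 540.2 -153.8  130.2] q [-0.49  0.26  1.68  0.11  1.21 -0.09] F [-0.2  0.8 -2.9] w 33.9
tcp [ 541.6 -151.7  128.6] shift [0.0023, 0.0004, 0.0019] rv [-0.0, 0.6864, 0.0007] rows>= 0.1 5.5
```

carry_out:
  increments:
    - [0.02,[0,0,0],[0,0.12,0]]
    - [0.02,[0,0,0],[0,0.24,0]]
    - [0.02,[0,0,0],[0,0.36,0]]
    - [0.02,[0,0,0],[0,0.48,0]]
    - [0.02,[0,0,0],[0,0.6,0]]

```text
time: 4.55
ee_pos: [539.9, -154.9, 129.9]
ee_rot: [3.141, -0.698, 1.131]
contact_force: [0.3, 1.1, -3.4]
width: 0.361
```

carry_out:
  increments:
    - [0.02,[0,0,0],[0,0.087,0]]
    - [0.02,[0,0,0],[0,0.087,0]]
    - [0.02,[0,0,0],[0,0.087,0]]

```text
time: 4.8
ee_pos: [538.8, -154.4, 127.6]
ee_rot: [-3.134, -0.779, 1.124]
contact_force: [0.4, -0.1, -2.8]
width: 0.36
```

```bash
python3 -c "
from h import *
plan([541,-153,70],64.8,45,0)
t=imaging.read_camera('top')[:,:,::-1].copy(); s=imaging.read_camera('side')[:,:,::-1].copy()
crop(t,350,180,90,70,7,'pics/g1.png'); crop(s,195,180,90,75,7,'pics/g2.png')
"
```

```text
t 4.80 pos [ 538.8 -154.4  127.6] q [-0.84  0.42  1.69  0.71  1.44 -0.64] F [ 0.4 -0.1 -2.8] w 33.9
tcp [ 541.6 -151.7   68.6] shift [-0.0389, 0.0017, 0.0445] rv [-0.0027, 0.0062, -0.0053] rows>= 1.4 0.1
```

View pics/g1.png

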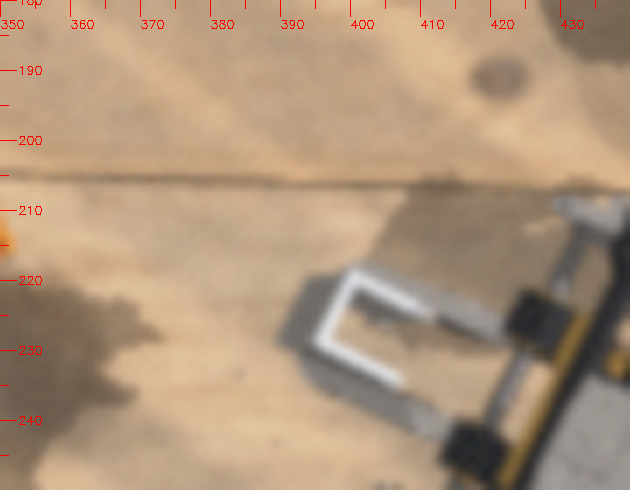

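View pics/g2.png

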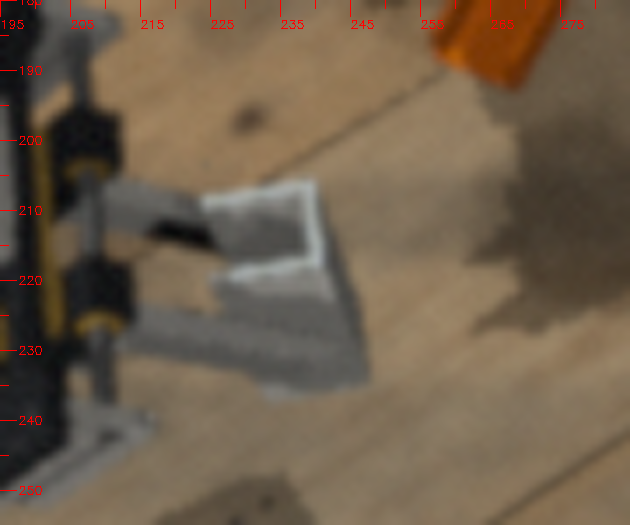

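carry_out:
  increments:
    - [0.02,[-0.012,0,0.012],[0,0.004,0]]
    - [0.02,[-0.028,0,0.028],[0,0.004,0]]
    - [0.02,[-0.041,0,0.041],[0,0.004,0]]
    - [0.02,[-0.047,0,0.047],[0,0.004,0]]
    - [0.02,[-0.048,0,0.048],[0,0.004,0]]

```text
time: 5.32
ee_pos: [539.4, -152.3, 60.5]
ee_rot: [-3.136, -0.784, 1.129]
contact_force: [-0.8, 1.7, -2.5]
width: 0.361
```

carry_out:
  increments:
    - [0.02,[0,0,0],[0,0,0]]
    - [0.02,[0,0,0],[0,0,0]]

```text
time: 5.48
ee_pos: [540.7, -154.2, 62.6]
ee_rot: [3.141, -0.784, 1.132]
contact_force: [0.1, 0.1, -2.4]
width: 0.361
```

carry_out:
  increments:
    - [0.02,[-0.002,0,0.002],[0,0,0]]
    - [0.02,[-0.004,0,0.004],[0,0,0]]
    - [0.02,[-0.0045,0,0.0045],[0,0,0]]
    - [0.02,[-0.005,0,0.005],[0,0,0]]

```text
time: 5.82
ee_pos: [539.7, -154.3, 54.3]
ee_rot: [-3.139, -0.785, 1.129]
contact_force: [-0.4, -0.2, -1.4]
width: 0.358
```

carry_out:
  increments:
    - [0.02,[-0.0007,0,0.0007],[0,0,0]]
    - [0.02,[-0.0014,0,0.0014],[0,0,0]]

```text
time: 5.98
ee_pos: [539.9, -154.3, 53.9]
ee_rot: [-3.139, -0.787, 1.13]
contact_force: [-4.7, -2.5, 10.2]
width: 0.361
```

carry_out:
  increments:
    - [0.06,[0.0005,0,-0.0005],[0,0,0]]
    - [0.06,[0.0005,0,-0.0005],[0,0,0]]
    - [0.06,[0.0005,0,-0.0005],[0,0,0]]
    - [0.06,[0.0005,0,-0.0005],[0,0,0]]

```text
time: 6.32
ee_pos: [539.8, -154.1, 53.0]
ee_rot: [-3.139, -0.785, 1.129]
contact_force: [0.6, 0.2, -0.5]
width: 0.607
```

```bash
python3 -c "
from h import *
plan([541,-153,65],64.8,45,110)
t=imaging.read_camera('top')[:,:,::-1].copy(); s=imaging.read_camera('side')[:,:,::-1].copy()
crop(t,350,180,90,70,7,'pics/i1.png'); crop(s,195,180,90,75,7,'pics/i2.png')
"
```

```text
t 6.32 pos [ 539.8 -154.1   53. ] q [-0.84  0.55  1.71  0.73  1.34 -0.74] F [ 0.6  0.2 -0.5] w 57.1
tcp [ 508.5 -222.1  141.4] shift [0.0095, 0.0005, -0.1155] rv [-0.0014, 0.0006, -0.0015] rows>= 2.8 0.0
```

View pics/i1.png

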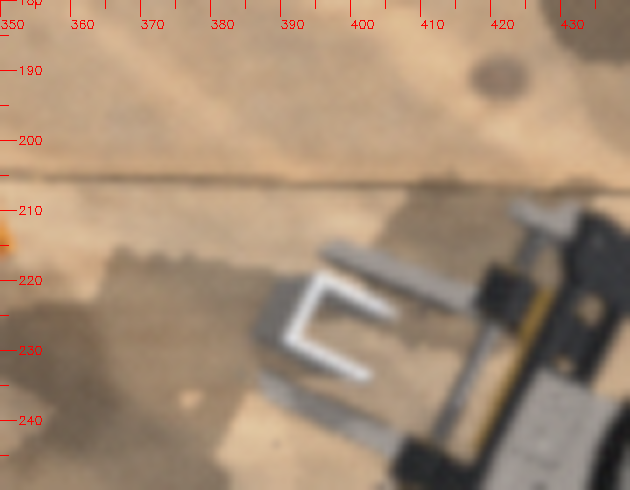

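View pics/i2.png

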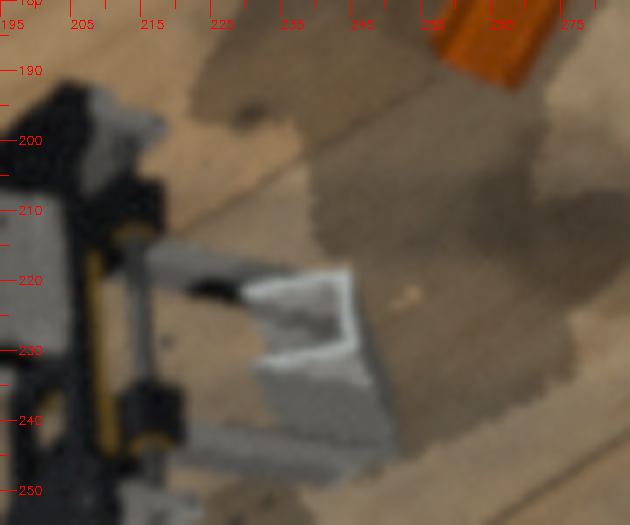

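```bash
python3 -c "
from h import *
np.set_printoptions(precision=1,suppress=True)
A=[ray('top',u-.5,v-.5,110) for u,v in((396.3,219.2),(390.5,229.2))];B=[ray('side',u-.5,v-.5,110) for u,v in((245,218.6),(245.9,230.3))]
print(A,(A[0]+A[1])/2,B,(B[0]+B[1])/2)
"
```

```text
[array([ 565. , -142.4,  110. ]), array([ 534. , -125.4,  110. ])] [ 549.5 -133.9  110. ] [array([ 534.7, -126. ,  110. ]), array([ 564.6, -141.4,  110. ])] [ 549.7 -133.7  110. ]
```

carry_out:
  increments:
    - [0.06,[0,0,-0.012],[0,0,0]]
    - [0.06,[0,0,-0.05],[0,0,0]]
    - [0.06,[0,0,-0.09],[0,0,0]]
    - [0.06,[0.01,0,-0.11],[0,0.0,0]]
    - [0.06,[0.035,0,-0.135],[0,-0.12,0]]

```text
time: 6.83
ee_pos: [505.6, -221.4, 167.3]
ee_rot: [-3.122, -0.666, 1.11]
contact_force: [-0.6, 0.0, -2.0]
width: 0.64
```

```bash
python3 -c "
from h import *
plan([543.8,-146,190],64.8,0,0)
plan([543.8,-146,60],64.8,-45,130)
"
```

```text
t 6.83 pos [ 505.6 -221.4  167.3] q [-0.91  0.35  1.63  0.58  1.52 -0.6 ] F [-0.6  0.  -2. ] w 60.1
tcp [ 543.8 -146.   188. ] shift [0.0793, 0.0014, 0.0359] rv [-0.0122, -0.6658, -0.0132] rows>= 2.1 5.3
t 6.83 pos [ 505.6 -221.4  167.3] q [-0.91  0.35  1.63  0.58  1.52 -0.6 ] F [-0.6  0.  -2. ] w 60.1
tcp [582.3 -64.1 150.5] shift [0.1273, 0.0012, 0.1213] rv [-0.0175, -1.4512, -0.0081] rows>= 4.2 11.6
```

carry_out:
  increments:
    - [0.06,[0.01,0,-0.01],[0,-0.12,0]]
    - [0.06,[0.025,0,-0.005],[0,-0.24,0]]
    - [0.06,[0.045,0,0.01],[0,-0.36,0]]
    - [0.06,[0.062,0,0.023],[0,-0.48,0]]
    - [0.06,[0.079,0.001,0.035],[-0.01,-0.6,-0.012]]

```text
time: 7.25
ee_pos: [547.5, -143.4, 197.2]
ee_rot: [3.124, -0.059, 1.137]
contact_force: [0.3, 0.3, 0.5]
width: 0.638
```

```bash
python3 -c "
from h import *
plan([543.8,-146,60],64.8,-45,130)
"
```

```text
t 7.25 pos [ 547.5 -143.4  197.2] q [-0.44  0.19  1.61  0.06  1.32 -0.02] F [0.3 0.3 0.5] w 60.0
tcp [582.3 -64.1 150.5] shift [0.0836, -0.0026, 0.0517] rv [0.0185, -0.8446, -0.0011] rows>= 2.4 6.8
```

carry_out:
  increments:
    - [0.06,[0.02,0,0.0],[0,-0.12,0]]
    - [0.06,[0.045,0,0.0],[0,-0.24,0]]
    - [0.06,[0.065,0,0.01],[0,-0.36,0]]
    - [0.06,[0.08,-0.001,0.023],[0,-0.48,0]]
    - [0.06,[0.085,-0.002,0.035],[0.0,-0.6,0.0]]

```text
time: 7.67
ee_pos: [583.7, -60.7, 167.3]
ee_rot: [3.121, 0.538, 1.13]
contact_force: [0.4, 0.1, -0.3]
width: 0.638
```

carry_out:
  increments:
    - [0.06,[0.0,0,0.0],[0,-0.12,0]]
    - [0.06,[0.0,0,0.0],[0,-0.24,0]]
    - [0.06,[0.0,0,0.0],[0,-0.24,0]]

```text
time: 7.92
ee_pos: [580.0, -60.0, 159.6]
ee_rot: [3.138, 0.781, 1.14]
contact_force: [-1.0, -0.1, -1.6]
width: 0.64
```

```bash
python3 -c "
from h import *
plan([543.8,-146,60],64.8,-45,90)
plan([543.8,-146,60],64.8,-45,0)
"
```

```text
t 7.92 pos [580.  -60.  159.6] q [ 0.09  0.59  1.35 -0.66  1.64  0.63] F [-1.  -0.1 -1.6] w 60.2
tcp [570.3 -89.7 122.2] shift [0.0043, 0.0034, 0.0484] rv [0.0098, -0.0043, 0.0063] rows>= 1.2 0.1
t 7.92 pos [580.  -60.  159.6] q [ 0.09  0.59  1.35 -0.66  1.64  0.63] F [-1.  -0.1 -1.6] w 60.2
tcp [ 543.2 -147.3   58.6] shift [0.0039, 0.0026, 0.1384] rv [0.0098, -0.0043, 0.0063] rows>= 3.3 0.1
```

carry_out:
  increments:
    - [0.06,[0.004,0.003,0.03],[0.009,-0.004,0.005]]
    - [0.06,[0.004,0.003,0.046],[0.009,-0.004,0.005]]
    - [0.06,[0.004,0.003,0.048],[0.009,-0.004,0.005]]
    - [0.06,[0.004,0.003,0.048],[0.009,-0.004,0.005]]
    - [0.06,[0.004,0.003,0.048],[0.009,-0.004,0.005]]

```text
time: 8.33
ee_pos: [572.3, -93.0, 129.6]
ee_rot: [3.126, 0.777, 1.116]
contact_force: [-0.0, 1.0, 0.7]
width: 0.638
```

```bash
python3 -c "
from h import *
t=imaging.read_camera('top')[:,:,::-1].copy(); 
plan([543.8,-146,60],64.8,-45,0)
crop(t,350,180,90,70,7,'pics/j1.png')
"
```

```text
t 8.38 pos [572.7 -92.7 129.9] q [ 0.04  0.6   1.4  -0.67  1.56  0.65] F [0.1 0.5 0.7] w 60.2
tcp [ 543.2 -147.3   58.6] shift [0.0058, -0.004, 0.0943] rv [0.0058, -0.0084, -0.0106] rows>= 2.3 0.1
```

View pics/j1.png

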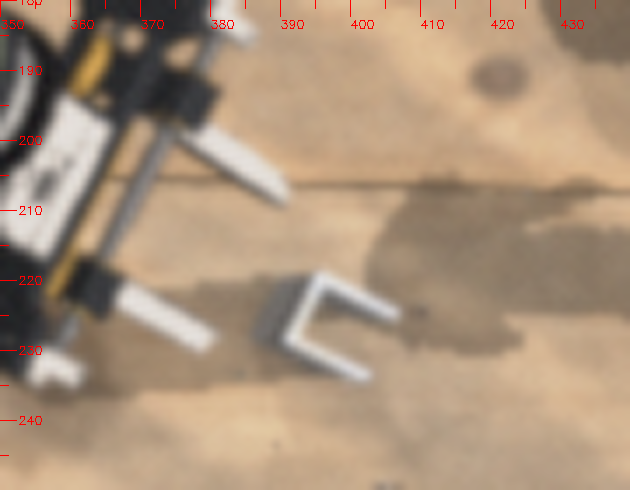

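carry_out:
  increments:
    - [0.06,[0.005,-0.004,0.01],[0.005,-0.006,-0.008]]
    - [0.06,[0.005,-0.004,0.04],[0.005,-0.006,-0.008]]
    - [0.06,[0.005,-0.004,0.07],[0.005,-0.006,-0.008]]
    - [0.06,[0.005,-0.004,0.088],[0.005,-0.006,-0.008]]
    - [0.06,[0.005,-0.004,0.092],[0.005,-0.006,-0.008]]

```text
time: 8.8
ee_pos: [539.2, -147.1, 56.4]
ee_rot: [-3.133, 0.787, 1.135]
contact_force: [-1.5, 0.4, -0.1]
width: 0.639
```

carry_out:
  increments:
    - [0.06,[0,0,0],[0,0,0]]
    - [0.06,[0,0,0],[0,0,0]]

```text
time: 8.97
ee_pos: [543.3, -145.7, 59.6]
ee_rot: [3.141, 0.785, 1.131]
contact_force: [0.5, -0.5, 0.5]
width: 0.634
```

```bash
python3 -c "
from h import *
t=imaging.read_camera('top')[:,:,::-1].copy(); 
s=imaging.read_camera('side')[:,:,::-1].copy(); 
plan([543.8,-146,60],64.8,-45,0)
crop(t,350,180,90,70,7,'pics/k1.png')
crop(s,195,180,90,75,7,'pics/k2.png')
"
```

```text
t 9.07 pos [ 544.1 -145.4   60.2] q [-0.04  0.65  1.51 -0.72  1.41  0.68] F [-0.2  0.3  0.4] w 60.0
tcp [ 543.2 -147.3   58.6] shift [-0.0003, -0.0001, 0.0026] rv [0.0022, -0.0015, -0.001] rows>= 0.1 0.0
```

View pics/k1.png

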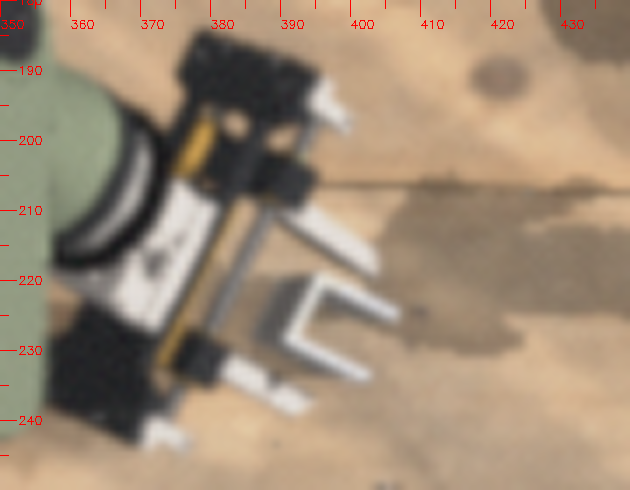

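View pics/k2.png

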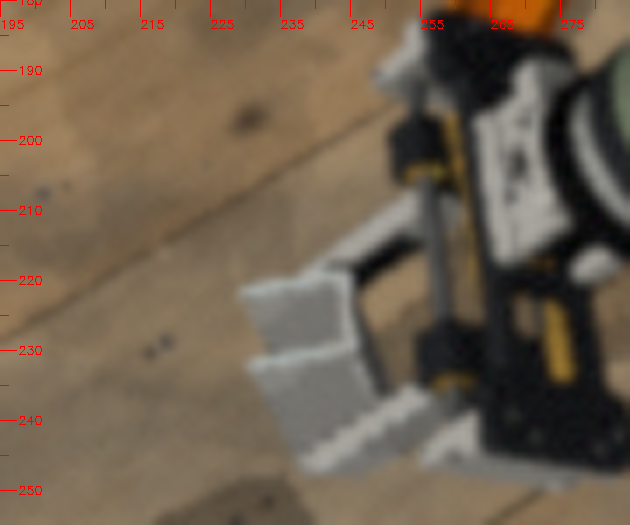

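carry_out:
  increments:
    - [0.05,[0,0,0.002],[0.001,0,0]]
    - [0.02,[0,0,0.002],[0.001,0,0]]
    - [0.02,[0,0,0.002],[0.001,0,0]]
    - [0.02,[0,0,0.002],[0.001,0,0]]
    - [0.02,[0,0,0.002],[0.001,0,0]]

```text
time: 9.48
ee_pos: [542.2, -147.3, 57.7]
ee_rot: [-3.14, 0.785, 1.131]
contact_force: [0.4, -0.8, 0.9]
width: 0.36
```

carry_out:
  increments:
    - [0.02,[0,0,0],[0,0,0]]
    - [0.02,[0,0,0],[0,0,0]]
    - [0.02,[0,0,0],[0,0,0]]

```text
time: 9.73
ee_pos: [542.2, -147.3, 57.7]
ee_rot: [-3.14, 0.785, 1.131]
contact_force: [1.7, 1.0, 0.3]
width: 0.36
```

```bash
python3 -c "
from h import *
plan([543.8,-146,190],64.8,-45,0)
"
```

```text
t 9.73 pos [ 542.2 -147.3   57.7] q [-0.04  0.65  1.51 -0.72  1.4   0.68] F [1.7 1.  0.3] w 33.8
tcp [ 543.2 -147.3  188.6] shift [-0.0922, 0.0008, -0.0929] rv [-0.001, -0.0005, 0.0001] rows>= 3.1 0.0
```

carry_out:
  increments:
    - [0.02,[-0.01,0,-0.01],[0,0,0]]
    - [0.02,[-0.035,0,-0.035],[0,0,0]]
    - [0.02,[-0.06,0,-0.06],[0,0.06,0]]
    - [0.02,[-0.082,0,-0.082],[0,0.16,0]]
    - [0.02,[-0.095,0,-0.095],[0,0.28,0]]

```text
time: 10.15
ee_pos: [543.4, -146.2, 195.1]
ee_rot: [3.14, 0.5, 1.133]
contact_force: [0.8, -0.9, -1.2]
width: 0.363
```

```bash
python3 -c "
from h import *
plan([519.4,233,150],68.36,45,0)
"
```

```text
t 10.15 pos [ 543.4 -146.2  195.1] q [-0.15  0.34  1.52 -0.48  1.45  0.39] F [ 0.8 -0.9 -1.2] w 34.1
tcp [519.9 234.3 148.6] shift [0.316, -0.1825, -0.1199] rv [0.0107, 1.2849, -0.0631] rows>= 9.2 10.3
```

carry_out:
  increments:
    - [0.02,[0.028,-0.016,-0.011],[0.001,0.116,-0.006]]
    - [0.02,[0.057,-0.033,-0.022],[0.002,0.232,-0.012]]
    - [0.02,[0.085,-0.049,-0.033],[0.003,0.348,-0.018]]
    - [0.02,[0.114,-0.066,-0.043],[0.004,0.464,-0.024]]
    - [0.02,[0.142,-0.082,-0.054],[0.005,0.58,-0.029]]

```text
time: 10.57
ee_pos: [531.5, 25.0, 171.6]
ee_rot: [-3.13, -0.08, 1.157]
contact_force: [0.5, 0.4, -2.9]
width: 0.363
```

```bash
python3 -c "
from h import *
plan([519.4,233,150],68.36,45,0)
"
```

```text
t 10.57 pos [531.5  25.  171.6] q [-0.17  0.15  1.72  0.08  1.26  0.22] F [ 0.5  0.4 -2.9] w 34.1
tcp [519.9 234.3 148.6] shift [0.1845, -0.0943, 0.039] rv [0.0045, 0.7049, -0.0377] rows>= 5.1 5.6
```

carry_out:
  increments:
    - [0.02,[0.031,-0.016,0.006],[0.001,0.118,-0.006]]
    - [0.02,[0.062,-0.032,0.012],[0.002,0.236,-0.012]]
    - [0.02,[0.093,-0.047,0.018],[0.002,0.352,-0.019]]
    - [0.02,[0.124,-0.063,0.026],[0.003,0.47,-0.025]]
    - [0.02,[0.155,-0.079,0.033],[0.004,0.588,-0.031]]

```text
time: 10.98
ee_pos: [522.3, 200.0, 151.2]
ee_rot: [-3.139, -0.668, 1.186]
contact_force: [0.5, 0.7, -3.3]
width: 0.364
```

```bash
python3 -c "
from h import *
plan([519.4,233,150],68.36,45,0)
"
```

```text
t 10.98 pos [522.3 200.  151.2] q [-0.16  0.11  1.97  0.78  1.04 -0.18] F [ 0.5  0.7 -3.3] w 34.2
tcp [519.9 234.3 148.6] shift [0.0226, -0.015, 0.0213] rv [0.0021, 0.1175, -0.0054] rows>= 0.8 0.9
```

carry_out:
  increments:
    - [0.02,[0.012,-0.008,0.011],[0.001,0.06,-0.003]]
    - [0.02,[0.0226,-0.015,0.0213],[0.002,0.1175,-0.0054]]
    - [0.02,[0.0226,-0.015,0.0213],[0.002,0.1175,-0.0054]]
    - [0.02,[0.0226,-0.015,0.0213],[0.002,0.1175,-0.0054]]
    - [0.02,[0.0226,-0.015,0.0213],[0.002,0.1175,-0.0054]]

```text
time: 11.4
ee_pos: [520.8, 232.8, 147.9]
ee_rot: [-3.14, -0.779, 1.191]
contact_force: [0.7, 0.6, -2.8]
width: 0.361
```

```bash
python3 -c "
from h import *
plan([519.4,233,80],68.36,45,0)
t=imaging.read_camera('top')[:,:,::-1].copy(); 
s=imaging.read_camera('side')[:,:,::-1].copy(); 
plan([519.4,233,80],68.36,45,0)
crop(t,235,190,80,70,9,'pics/l1.png')
crop(s,310,125,80,70,9,'pics/l2.png')
"
```

```text
t 11.40 pos [520.8 232.8 147.9] q [-0.15  0.14  2.01  0.93  1.02 -0.3 ] F [ 0.7  0.6 -2.8] w 34.0
tcp [519.9 234.3  78.6] shift [-0.048, -0.0012, 0.0501] rv [-0.0005, 0.006, -0.0012] rows>= 1.7 0.0
t 11.50 pos [521.4 232.8 148.5] q [-0.15  0.14  2.01  0.93  1.02 -0.3 ] F [ 0.3 -0.5 -1.6] w 33.9
tcp [519.9 234.3  78.6] shift [-0.0486, -0.0019, 0.0503] rv [0.0005, 0.0051, -0.0007] rows>= 1.7 0.0
```

View pics/l1.png

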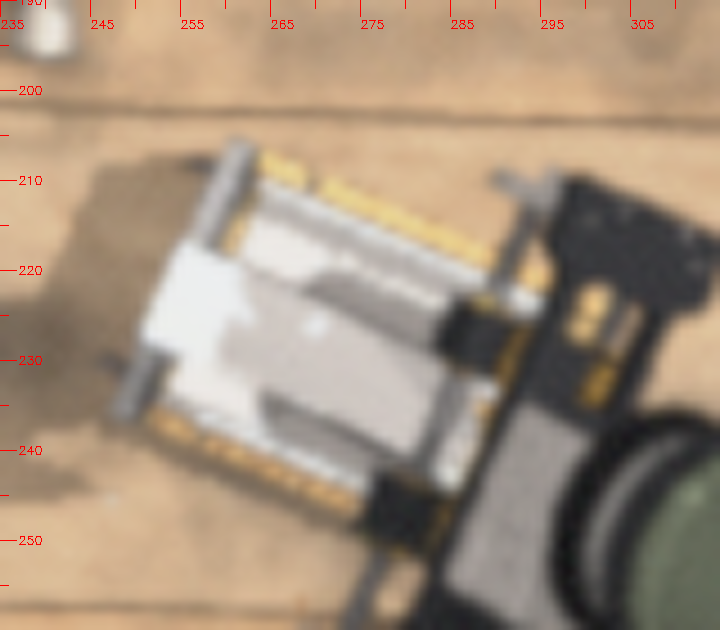

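View pics/l2.png

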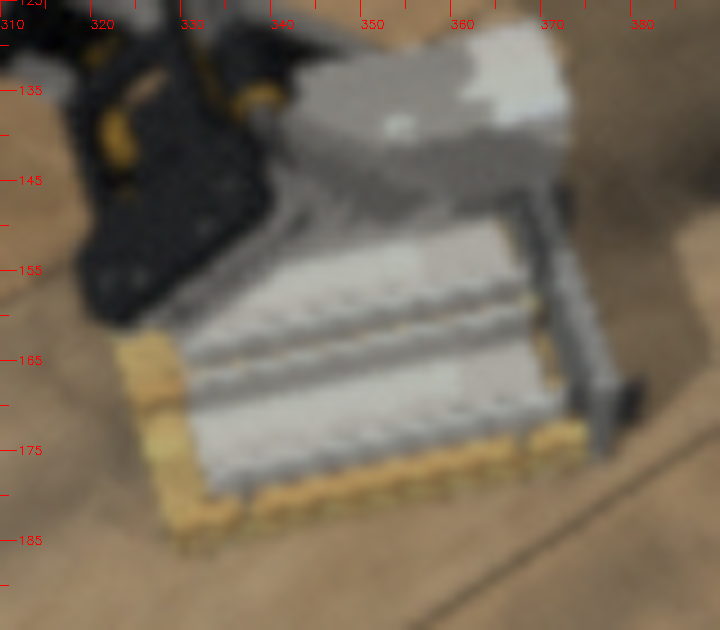

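```bash
cat >> h.py <<'E'
_a=np.radians(68.36);O=np.array([519.4,233.0]);X=np.array([np.cos(_a),np.sin(_a)]);Y=np.array([-X[1],X[0]])
def C(n,u,v,z):
    p=ray(n,u-.5,v-.5,z)[:2]-O; return np.array([p@X,p@Y]).round(1)
E
python3 -c "
from h import *
z=148.5+1.4+13.9; print(z)
for p in((255.3,216.3),(250.7,228.5),(275.5,225.5)): print('top',C('top',*p,z))
for p in((369.8,127.5),(372.2,136.5),(344,140.8)): print('side',C('side',*p,z))
s=status.read_state();g=s['ee_pos'];print((g[:2]-O)@X,(g[:2]-O)@Y)
"
```

```text
163.8
top [ 58.1 -20.7]
top [56.1 17.3]
top [ -7.  -19.5]
side [56.8 14.1]
side [ 54.2 -16.5]
side [-24.1 -10.8]
0.5645870744981044 -1.9301586232504833
```

carry_out:
  increments:
    - [0.02,[-0.015,-0.0019,0.015],[0,0.003,0]]
    - [0.02,[-0.035,-0.0019,0.036],[0,0.004,0]]
    - [0.02,[-0.045,-0.0019,0.047],[0,0.005,0]]
    - [0.02,[-0.0486,-0.0019,0.05],[0,0.005,0]]
    - [0.02,[-0.0486,-0.0019,0.05],[0,0.005,0]]

```text
time: 11.92
ee_pos: [518.3, 234.6, 76.9]
ee_rot: [-3.135, -0.785, 1.187]
contact_force: [-0.3, 0.4, -2.8]
width: 0.357
```

carry_out:
  increments:
    - [0.02,[0,0,0],[0,0,0]]
    - [0.02,[0,0,0],[0,0,0]]

```text
time: 12.08
ee_pos: [520.0, 234.6, 79.2]
ee_rot: [3.142, -0.787, 1.192]
contact_force: [0.9, -0.2, -1.6]
width: 0.36
```

```bash
python3 -c "
from h import *
plan([519.4,233,44],68.36,45,0)
t=imaging.read_camera('top')[:,:,::-1].copy(); 
s=imaging.read_camera('side')[:,:,::-1].copy(); 
plan([519.4,233,44],68.36,45,0)
crop(t,235,190,80,70,9,'pics/m1.png')
crop(s,310,125,80,70,9,'pics/m2.png')
"
```

```text
t 12.08 pos [520.  234.6  79.2] q [-0.15  0.28  2.04  1.04  0.93 -0.48] F [ 0.9 -0.2 -1.6] w 33.8
tcp [519.9 234.3  42.6] shift [-0.0262, 0.0, 0.0257] rv [0.0008, -0.0013, -0.0008] rows>= 0.9 0.0
t 12.18 pos [519.8 234.7  79.1] q [-0.15  0.28  2.04  1.04  0.93 -0.48] F [-0.4  0.5 -2.3] w 33.9
tcp [519.9 234.3  42.6] shift [-0.0261, 0.0003, 0.0256] rv [0.0007, -0.0012, -0.0006] rows>= 0.9 0.0
```

View pics/m1.png

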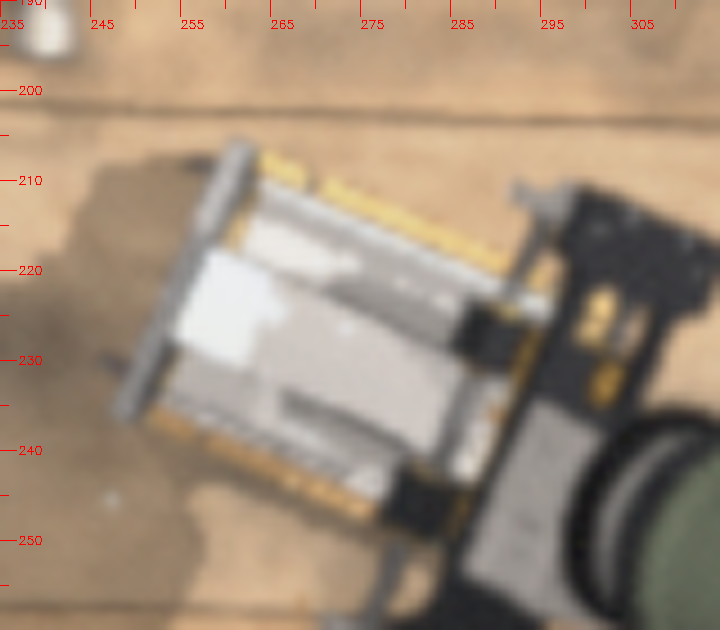

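View pics/m2.png

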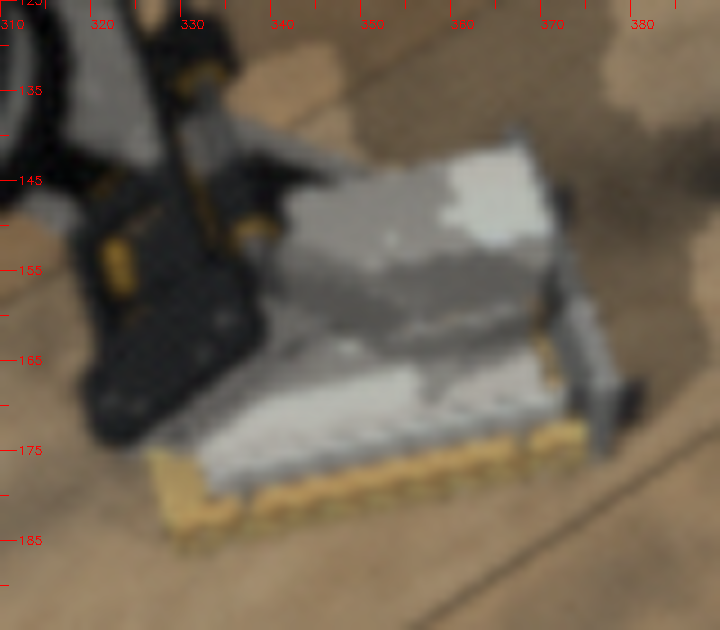

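```bash
python3 -c "
from h import *
z=94.5
for p in((258.5,217.6),(254,228.9),(272,223.6)): print('top',C('top',*p,z))
for p in((366.5,141),(370.3,151.7)): print('side',C('side',*p,z))
"
```

```text
top [ 59.  -17.5]
top [57.7 20. ]
top [ 13.1 -17.1]
side [54.5 18.5]
side [ 54.2 -19.9]
```

carry_out:
  increments:
    - [0.02,[-0.005,0,0.005],[0,0,0]]
    - [0.02,[-0.01,0,0.01],[0,0,0]]
    - [0.02,[-0.015,0,0.0145],[0,0,0]]
    - [0.02,[-0.018,0,0.0175],[0,0,0]]

```text
time: 12.52
ee_pos: [517.6, 234.6, 51.2]
ee_rot: [-3.135, -0.785, 1.188]
contact_force: [-0.7, 0.6, -2.0]
width: 0.358
```

carry_out:
  increments:
    - [0.02,[-0.002,0,0.002],[0,0,0]]
    - [0.02,[-0.004,0,0.004],[0,0,0]]
    - [0.02,[-0.006,0,0.006],[0,0,0]]
    - [0.02,[-0.007,0,0.007],[0,0,0]]

```text
time: 12.85
ee_pos: [518.1, 234.6, 42.1]
ee_rot: [-3.137, -0.786, 1.189]
contact_force: [0.2, 0.6, -1.6]
width: 0.359
```

```bash
python3 -c "
from h import *
plan([519.4,233,40],68.36,45,0)
"
```

```text
t 12.85 pos [518.1 234.6  42.1] q [-0.15  0.37  2.05  1.1   0.89 -0.57] F [ 0.2  0.6 -1.6] w 33.8
tcp [519.9 234.3  38.6] shift [-0.0022, 0.0018, 0.0028] rv [-0.0018, -0.0002, -0.0031] rows>= 0.1 0.0
```

carry_out:
  increments:
    - [0.02,[-0.001,0.0005,0.001],[0,0,0]]
    - [0.02,[-0.002,0.0005,0.002],[0,0,0]]
    - [0.02,[-0.002,0.0005,0.002],[0,0,0]]

```text
time: 13.1
ee_pos: [518.7, 234.4, 39.6]
ee_rot: [-3.137, -0.786, 1.189]
contact_force: [0.2, 0.4, -2.1]
width: 0.363
```

carry_out:
  increments:
    - [0.02,[-0.0005,0.0,0.0005],[0,0,0]]
    - [0.02,[-0.001,0.0,0.001],[0,0,0]]

```text
time: 13.27
ee_pos: [518.9, 234.4, 38.5]
ee_rot: [-3.138, -0.786, 1.19]
contact_force: [-0.3, 0.3, -2.6]
width: 0.359
```

carry_out:
  increments:
    - [0.02,[-0.0004,0.0,0.0004],[0,0,0]]
    - [0.02,[-0.0007,0.0,0.0007],[0,0,0]]

```text
time: 13.43
ee_pos: [519.2, 234.7, 38.4]
ee_rot: [-3.138, -0.788, 1.19]
contact_force: [-3.5, -3.2, 6.6]
width: 0.36
```

carry_out:
  increments:
    - [0.02,[0.0005,0.0,-0.0005],[0,0,0]]
    - [0.02,[0.0015,0.0,0.0005],[0,0,0]]
    - [0.02,[0.003,0.0,0.002],[0,0,0]]
    - [0.02,[0.0045,0.0,0.0035],[0,0,0]]
    - [0.02,[0.0045,0.0,0.0035],[0,0,0]]

```text
time: 13.85
ee_pos: [521.4, 240.0, 38.4]
ee_rot: [-3.138, -0.786, 1.19]
contact_force: [1.2, 0.7, -0.0]
width: 0.359
```

carry_out:
  increments:
    - [0.02,[0.0007,0.0,0.0007],[0,0,0]]
    - [0.02,[0.0012,0.0,0.0012],[0,0,0]]

```text
time: 14.02
ee_pos: [521.8, 241.3, 38.4]
ee_rot: [-3.138, -0.786, 1.19]
contact_force: [-1.1, -2.8, 3.6]
width: 0.36
```

```bash
python3 -c "
from h import *
plan(list(O+7.9*X)+[40],68.36,45,0)
s=imaging.read_camera('side')[:,:,::-1].copy(); 
t=imaging.read_camera('top')[:,:,::-1].copy(); 
crop(t,235,190,80,70,9,'pics/n1.png')
crop(s,310,125,80,70,9,'pics/n2.png')
"
```

```text
t 14.02 pos [521.8 241.3  38.4] q [-0.14  0.38  2.04  1.11  0.87 -0.57] F [-1.1 -2.8  3.6] w 33.9
tcp [522.8 241.7  38.6] shift [0.0006, 0.0008, 0.0004] rv [-0.001, -0.0007, -0.0024] rows>= 0.0 0.0
```

View pics/n2.png

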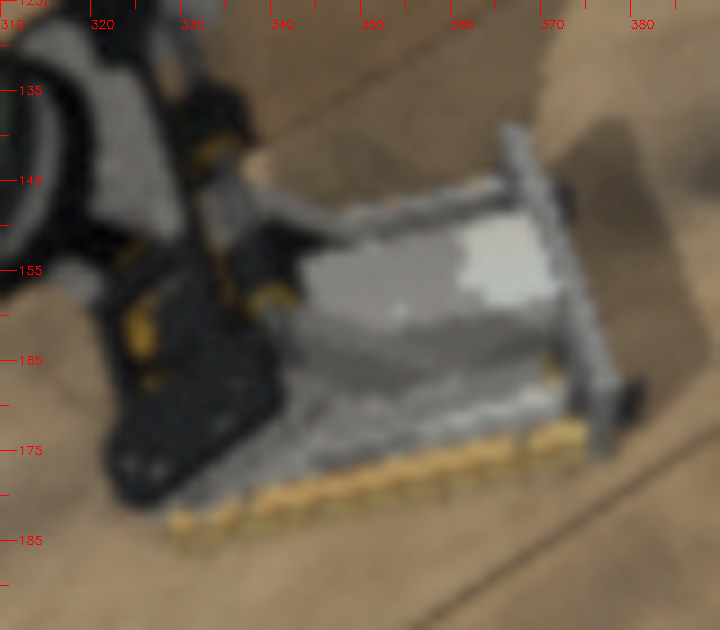

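View pics/n1.png

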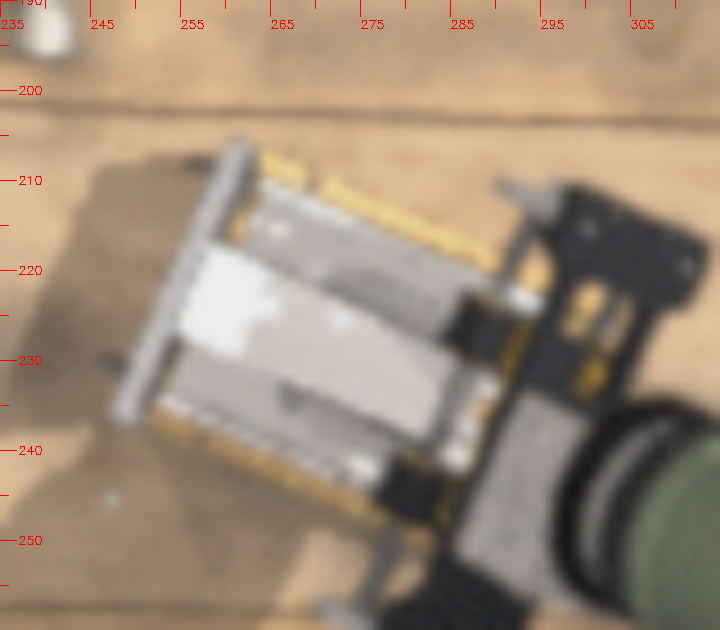

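carry_out:
  increments:
    - [0.02,[0.0007,0.0,0.0006],[0,0,0]]
    - [0.02,[0.0007,0.0,0.0006],[0,0,0]]

```text
time: 14.28
ee_pos: [522.1, 242.1, 38.4]
ee_rot: [-3.138, -0.786, 1.189]
contact_force: [0.7, -1.0, 2.4]
width: 0.358
```

carry_out:
  increments:
    - [0.02,[0.0007,0.0,0.0006],[0,0,0]]
    - [0.02,[0.0007,0.0,0.0006],[0,0,0]]

```text
time: 14.45
ee_pos: [522.3, 242.8, 38.4]
ee_rot: [-3.138, -0.786, 1.19]
contact_force: [-0.6, -2.4, 3.7]
width: 0.365
```

carry_out:
  increments:
    - [0.02,[0.0007,0.0,0.0006],[0,0,0]]
    - [0.02,[0.0007,0.0,0.0006],[0,0,0]]

```text
time: 14.62
ee_pos: [522.4, 242.9, 38.4]
ee_rot: [-3.139, -0.785, 1.19]
contact_force: [-5.3, -9.7, 8.7]
width: 0.36
```

carry_out:
  increments:
    - [0.02,[0.0007,0.0,0.0006],[0,0,0]]
    - [0.02,[0.0007,0.0,0.0006],[0,0,0]]

```text
time: 14.78
ee_pos: [522.5, 243.0, 38.3]
ee_rot: [-3.139, -0.784, 1.19]
contact_force: [-8.3, -17.3, 13.0]
width: 0.357
```

carry_out:
  increments:
    - [0.042,[0,0,0],[0,0,0]]
    - [0.042,[0,0,0],[0,0,0]]
    - [0.042,[0,0,0],[0,0,0]]

```text
time: 15.03
ee_pos: [522.2, 245.0, 37.9]
ee_rot: [-3.136, -0.786, 1.189]
contact_force: [0.4, 1.1, -0.9]
width: 0.445
```

```bash
python3 -c "
from h import *
plan(list(O+7.9*X)+[40],68.36,45,0)
s=imaging.read_camera('side')[:,:,::-1].copy(); 
crop(s,310,125,80,70,9,'pics/o2.png')
"
```

```text
t 15.03 pos [522.2 245.   37.9] q [-0.13  0.38  2.03  1.11  0.87 -0.57] F [ 0.4  1.1 -0.9] w 41.8
tcp [522.8 241.7  38.6] shift [-0.0015, 0.0018, -0.0025] rv [-0.0027, -0.0001, -0.0032] rows>= 0.1 0.0
```

View pics/o2.png

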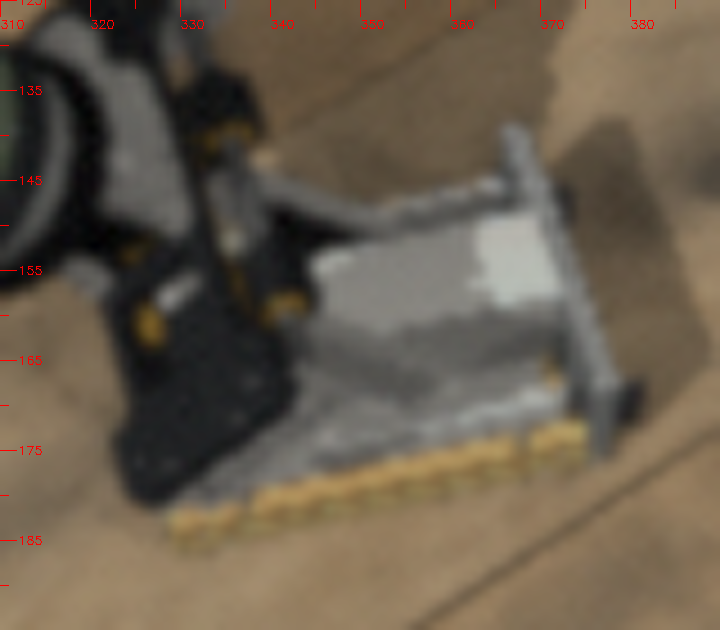

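Released, no force left. Now I draw back along the tool axis.

carry_out:
  increments:
    - [0.042,[0,0,-0.004],[0,0,0]]
    - [0.042,[0,0,-0.015],[0,0,0]]
    - [0.042,[0,0,-0.04],[0,0,0]]
    - [0.042,[0,0,-0.075],[0,0,0]]
    - [0.042,[0,0,-0.11],[0,0,0]]

```text
time: 15.5
ee_pos: [492.7, 171.8, 116.6]
ee_rot: [-3.134, -0.785, 1.189]
contact_force: [0.8, -1.5, 0.1]
width: 0.448
```

carry_out:
  increments:
    - [0.042,[0.02,0,-0.03],[0,0,0]]
    - [0.042,[0.04,0,-0.06],[0,0,0]]
    - [0.042,[0.05,0,-0.09],[0,0,0]]
    - [0.042,[0.05,0,-0.11],[0,0,0]]
    - [0.042,[0.05,0,-0.11],[0,0,0]]

```text
time: 15.92
ee_pos: [480.9, 130.1, 233.5]
ee_rot: [3.133, -0.785, 1.196]
contact_force: [0.1, -0.5, 0.1]
width: 0.449
```

```bash
python3 -c "
from h import *
plan(list(O+7.9*X)+[40],68.36,45,0)
s=imaging.read_camera('side')[:,:,::-1].copy(); 
t=imaging.read_camera('top')[:,:,::-1].copy(); 
cv2.imwrite('pics/pt.png',t);cv2.imwrite('pics/ps.png',s)
crop(t,240,198,66,56,10,'pics/p1.png')
crop(s,315,132,72,58,10,'pics/p2.png')
"
```

```text
t 15.92 pos [480.9 130.1 233.5] q [-0.42 -0.08  2.03  0.82  1.33 -0.31] F [ 0.1 -0.5  0.1] w 42.2
tcp [522.8 241.7  38.6] shift [-0.0535, -0.0038, 0.2221] rv [0.0068, 0.0004, 0.002] rows>= 5.5 0.1
```

View pics/p1.png

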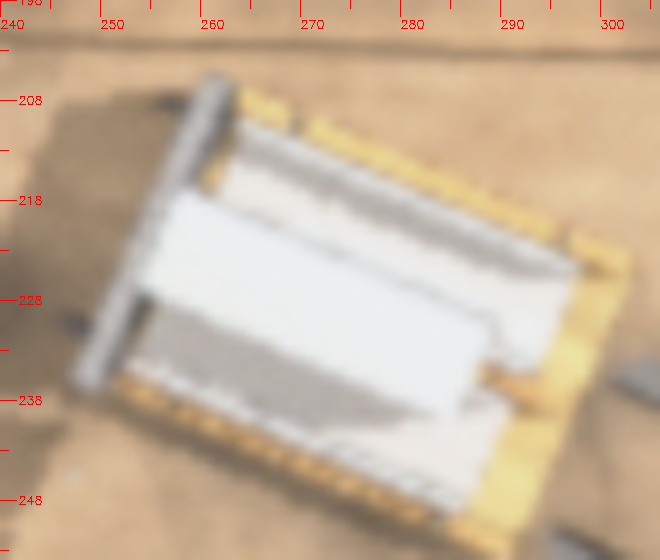

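View pics/p2.png

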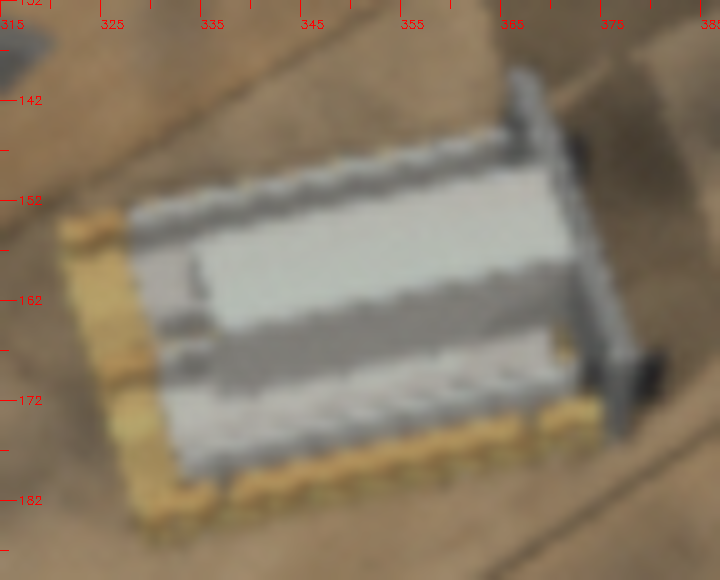

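Both views show the channel seated, open side down, astride the batten with its end on the stop, and the shallow channels unmoved. As a check on flushness, I'll push its free end lightly and squarely with shut fingers.

```bash
python3 -c "
from h import *
for p in((257.6,217),(254,228),(289.3,230.5),(285.3,239.5)): print('top',C('top',*p,54))
for p in((369.5,149),(371.8,158.5),(333.8,155.8),(336.5,165.5)): print('side',C('side',*p,54))
plan(list(O-75*X)+[57+60],68.36,0,0)
"
```

```text
top [ 68.8 -16.2]
top [65.2 20.6]
top [-41.5 -16.9]
top [-41.3  14.4]
side [66.3 14.9]
side [ 62.9 -18.9]
side [-43.2  18.5]
side [-44.3 -16.2]
t 16.02 pos [478.9 132.1 229.6] q [-0.42 -0.07  2.03  0.82  1.33 -0.31] F [ 0.2  0.1 -0.8] w 41.9
tcp [491.7 163.3 115. ] shift [-0.0571, 0.0005, 0.1049] rv [-0.0005, -0.7851, -0.0027] rows>= 2.9 6.3
```

carry_out:
  increments:
    - [0.0,[-0.006,0,0.01],[0,-0.12,0]]
    - [0.0,[-0.016,0,0.03],[0,-0.24,0]]
    - [0.0,[-0.027,0,0.05],[0,-0.36,0]]
    - [0.0,[-0.038,0,0.07],[0,-0.48,0]]
    - [0.0,[-0.047,0,0.087],[0,-0.6,0]]

```text
time: 16.43
ee_pos: [487.7, 159.8, 132.0]
ee_rot: [-3.137, -0.179, 1.192]
contact_force: [-0.2, 0.1, 0.3]
width: 0.132
```

carry_out:
  increments:
    - [0.0,[0.0,0,0.0],[0,-0.12,0]]
    - [0.0,[0,0,0],[0,-0.185,0]]
    - [0.0,[0,0,0],[0,-0.185,0]]
    - [0.0,[0,0,0],[0,-0.185,0]]

```text
time: 16.77
ee_pos: [487.5, 160.5, 132.3]
ee_rot: [-3.135, -0.0, 1.196]
contact_force: [0.2, -0.4, 0.9]
width: 0.006
```

```bash
python3 -c "
from h import *
plan(list(O-65*X)+[58],68.36,0,0)
"
```

```text
t 16.77 pos [487.5 160.5 132.3] q [0.15 0.17 1.78 0.   1.19 0.52] F [ 0.2 -0.4  0.9] w 0.6
tcp [495.4 172.6  56. ] shift [0.0141, 0.0035, 0.0763] rv [-0.0069, -0.0001, 0.0026] rows>= 1.9 0.1
```

carry_out:
  increments:
    - [0.0,[0.005,0.001,0.03],[-0.006,0,0.002]]
    - [0.0,[0.01,0.003,0.06],[-0.006,0,0.002]]
    - [0.0,[0.014,0.0035,0.074],[-0.006,0,0.002]]
    - [0.0,[0.014,0.0035,0.075],[-0.006,0,0.002]]
    - [0.0,[0.014,0.0035,0.075],[-0.006,0,0.002]]

```text
time: 17.18
ee_pos: [495.5, 169.8, 58.0]
ee_rot: [-3.141, 0.001, 1.189]
contact_force: [0.2, 0.1, 0.8]
width: 0.003
```

```bash
python3 -c "
from h import *
plan(list(O-51*X)+[58],68.36,0,0)
s=imaging.read_camera('side')[:,:,::-1].copy(); 
crop(s,310,125,80,70,9,'pics/q2.png')
plan(list(O-51*X)+[58],68.36,0,0)
"
```

```text
t 17.18 pos [495.5 169.8  58. ] q [ 0.16  0.3   1.8  -0.    1.04  0.55] F [0.2 0.1 0.8] w 0.3
tcp [500.6 185.6  56. ] shift [0.0166, -0.0011, 0.002] rv [-0.0006, 0.0006, -0.0043] rows>= 0.4 0.0
t 17.23 pos [496.8 170.   59.4] q [ 0.17  0.3   1.8  -0.    1.04  0.55] F [0.8 0.7 0.5] w 0.2
tcp [500.6 185.6  56. ] shift [0.0158, -0.0023, 0.0034] rv [0.0021, -0.0009, -0.0042] rows>= 0.4 0.0
```

View pics/q2.png

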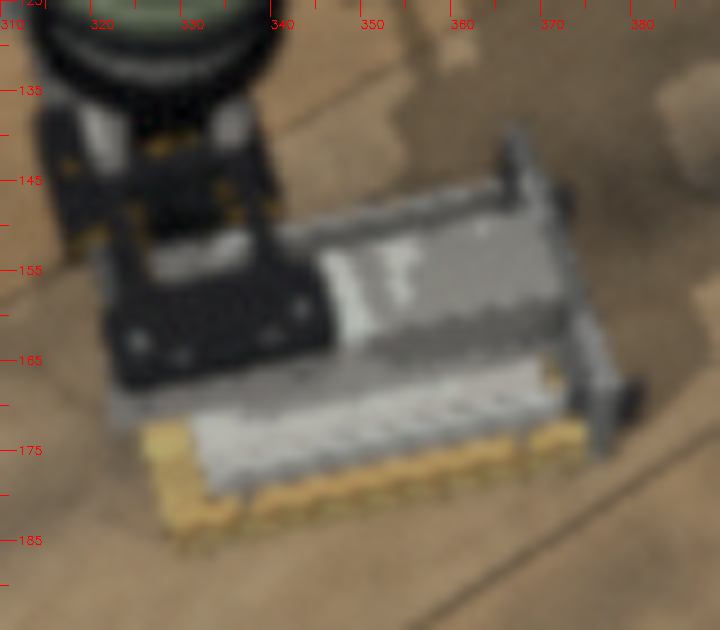

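carry_out:
  increments:
    - [0.0,[0.003,-0.002,0.002],[0,0,-0.002]]
    - [0.0,[0.006,-0.002,0.002],[0,0,-0.002]]
    - [0.0,[0.009,-0.002,0.002],[0,0,-0.002]]
    - [0.0,[0.011,-0.002,0.002],[0,0,-0.002]]
    - [0.0,[0.011,-0.002,0.002],[0,0,-0.002]]

```text
time: 17.65
ee_pos: [500.3, 182.5, 58.3]
ee_rot: [3.137, -0.002, 1.193]
contact_force: [0.4, 0.1, -0.4]
width: 0.006
```

carry_out:
  increments:
    - [0.0,[0.001,0,0],[0,0,0]]
    - [0.0,[0.002,0,0],[0,0,0]]
    - [0.0,[0.002,0,0],[0,0,0]]

```text
time: 17.9
ee_pos: [500.4, 184.0, 57.6]
ee_rot: [3.138, -0.001, 1.192]
contact_force: [0.5, 0.4, 0.6]
width: 0.004
```

carry_out:
  increments:
    - [0.0,[0.001,0,0],[0,0,0]]
    - [0.0,[0.001,0,0],[0,0,0]]

```text
time: 18.07
ee_pos: [500.6, 184.7, 57.4]
ee_rot: [3.139, -0.001, 1.192]
contact_force: [-0.1, 0.9, 0.4]
width: -0.002
```

carry_out:
  increments:
    - [0.0,[0.001,0,0],[0,0,0]]
    - [0.0,[0.0015,0,0],[0,0,0]]
    - [0.0,[0.0015,0,0],[0,0,0]]

```text
time: 18.32
ee_pos: [500.6, 184.8, 57.4]
ee_rot: [3.139, 0.002, 1.193]
contact_force: [-3.0, -4.9, 3.4]
width: 0.007
```

carry_out:
  increments:
    - [0.0,[0.001,0,0],[0,0,0]]
    - [0.0,[0.001,0,0],[0,0,0]]

```text
time: 18.48
ee_pos: [500.6, 184.9, 57.4]
ee_rot: [3.139, 0.004, 1.193]
contact_force: [-3.0, -7.2, 3.8]
width: 0.004
```

carry_out:
  increments:
    - [0.0,[0.001,0,0],[0,0,0]]
    - [0.0,[0.001,0,0],[0,0,0]]

```text
time: 18.65
ee_pos: [500.6, 185.0, 57.4]
ee_rot: [3.14, 0.006, 1.193]
contact_force: [-3.9, -10.3, 6.1]
width: -0.0
```

carry_out:
  increments:
    - [0.0,[-0.008,0,0],[0,0,0]]
    - [0.0,[-0.02,0,-0.01],[0,0,0]]
    - [0.0,[-0.03,0,-0.04],[0,0,0]]
    - [0.0,[-0.06,0,-0.07],[0,0,0]]
    - [0.0,[-0.09,0,-0.1],[0,0,0]]

```text
time: 19.07
ee_pos: [468.3, 105.4, 157.0]
ee_rot: [3.139, -0.002, 1.194]
contact_force: [0.9, -0.4, -0.0]
width: 0.003
```

carry_out:
  increments:
    - [0.0,[-0.03,0,-0.03],[0,0,0]]
    - [0.0,[-0.06,0,-0.06],[0,0,0]]
    - [0.0,[-0.09,0,-0.07],[0,0,0]]
    - [0.0,[-0.09,0,-0.07],[0,0,0]]

```text
time: 19.4
ee_pos: [436.7, 18.1, 230.3]
ee_rot: [3.13, -0.001, 1.188]
contact_force: [1.1, 0.8, 0.7]
width: 0.004
```

```bash
python3 -c "
from h import *
s=imaging.read_camera('side')[:,:,::-1].copy(); 
t=imaging.read_camera('top')[:,:,::-1].copy(); 
cv2.imwrite('pics/rt.png',t);cv2.imwrite('pics/rs.png',s)
a=cv2.resize(t[198:254,240:306],(396,336),interpolation=cv2.INTER_CUBIC);b=cv2.resize(s[132:190,315:385],(396,336),interpolation=cv2.INTER_CUBIC)
cv2.imwrite('pics/r.png',np.hstack([a,b]))
print(status.read_state()['contact_force'],status.read_state()['time'])
"
```

```text
[ 0.74036707  0.09617996 -0.77564386] 19.5
```

View pics/r.png

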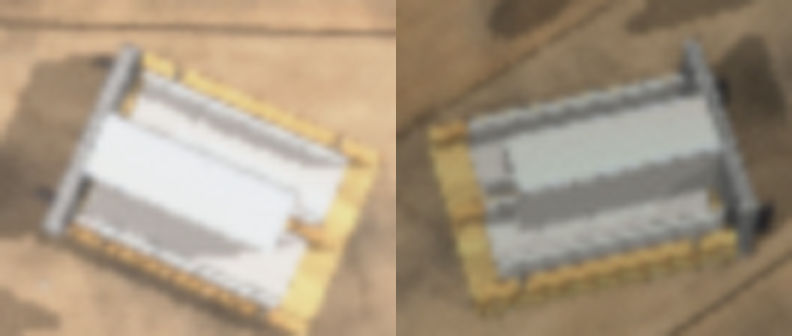

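View pics/rt.png

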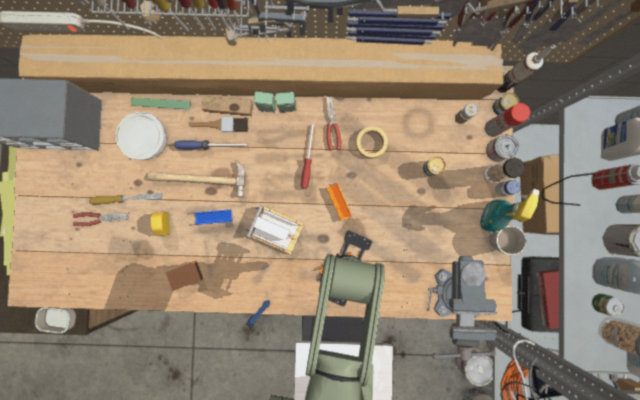

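The pictures show the deep channel (top view, about 275,229) seated against the stop. The tape roll (372,142), screwdriver (307,160) and tin (433,166) haven't moved, and the robot is clear.

```bash
python3 -c "
from station import job
print(job.hand_in())"
```

```text
the job is handed in; nothing more can be done
None
```

The deep channel is open side down astride the middle of the stack, with one edge down in each shallow channel and its end against the stop. I handed the job in at about 19.5 s of the 61 s allowed.

I gripped the channel at a 45° tilt, stood it on its end and took a second grip from the web side. I then turned it over, lowered it until it met the shallow channels' floors, slid it to the stop and let go.

**Seating height:** floor contact came with the grasp point at 39.8 mm, against 40.1 expected for a fully seated channel.

**Flush to the stop:** a light push of about 11 N on the free end moved it no more than about 0.3 mm, so it was already against the stop. The cameras resolve about 3 mm per pixel and put its near end at 63–69 mm, against the 67 mm nominal stop face. They can't confirm flushness more finely than that.

**Rest of the scene:** in the last pictures the shallow channels, tape roll, screwdriver and tin look unmoved. The highest contact reading I saw was about 23 N, while pushing the channel against the stop. No check failed.

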